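Clamp the tap wedge and hold the hardness tester on its mark

TASK

Turn the vise's crank clockwise until its jaw clamps the white tap-mounting wedge firmly. Then lift the hardness tester out of its stand and hold it square to the wedge's sloping face, its tip inside the inked ring, pressing gently so that the spring plunger is pushed about half way in. The program finishes while still holding it there, with the wedge still clamped; leave the other things on the bench where they are.

Things in the scene. Friction and masses are not known exactly. Their poses are not given: they have to be found in the camera images.
- vise: Small grey machine vise fixed to the bench. Origin on the bench under the middle of the closed jaw gap; z up; y along its screw, away from the crank. Base plate 150 by 150 by 12; bed, on which the wedge stands, 60 above the bench; jaws 80 long in x, tops 100 above the bench; fixed jaw's face at y = +20. At y = -69 to -85 the screw's end block, 105 high.
- screw_axis (a point): Point on the axis of the vise screw, 85 above the bench, 158 from the vise origin along vise -y; fixed to the vise, axes as the vise's. It is level (along y) with the middle of the crank's grip when the crank reads 0.
- crank (a joint): Turn of the vise crank, rad, growing clockwise seen from the crank's end (right-handed about vise +y); 8 mm of jaw per turn. At 0 and 6.28 the crank arm points straight up, at 1.57 to vise +x. Starts between 0 and 4.5; the jaw clamps the 40 wide wedge at about 7.9 to 8.3, where the crank meets its stop. Turning takes 2 to 3 N at the grip; it stays where it is left.
- grip_mid (a point): Middle of the crank's black grip: bar of 14 diameter, 62 long, parallel to the screw, 40 off its axis, free to spin on its pin, so it can be pinched from above and carried round without turning the gripper. The crank arm is 27 from here towards the jaw; crank and grip move with the jaw along the screw. The point's axes spin with the grip.
- jaw: The vise's moving steel jaw, 80 by 26 by 39; origin on its clamping face, mid-length, 80 above the bench; moves along vise +y from y = -30 (crank at 0) to y = -20 (clamped).
- wedge: White plastic wedge standing loose on the vise bed between the jaws, 64 long (its x, along the jaws), 40 wide (its y, between the jaws), its top face sloping 15 degrees: 64 high at its -x end and 46 at its +x end (away from the robot). Origin under its centre.
- spot (a point): The marked spot: centre of the black inked ring (16 diameter) on the wedge's sloping face. z is square to the face, outwards; x points down the slope.
- stand: Dark steel block 80 by 80 by 50, fixed to the bench, with a square through-hole of 22 in which the tester's nose stands. Origin under its centre.
- tester: Hardness tester, 160 to 260 g, standing in the stand: aluminium grip of 26 by 26 section, its top 128 above the origin; flange of 38 diameter at 28 to 34; dial of 44 diameter on its -x side, centred at 58; nose of 18 diameter below the flange. Origin at the nose's lower end (22 above the bench at first), z up along it. -y and +y sides are free for fingers; lift 45 to clear the stand.
- tip (a point): Flat tip (8 diameter) of the tester's spring plunger, on the tester's axis, 12 below the tester's origin when free; moves with the plunger.
- plunger (a joint): How far the plunger is pushed into the nose, m: 0 free, 0.012 fully in. Spring 600 N/m with 1.2 N preload (about 4.8 N half way).
- bowl: bystander: steel bowl, 110 wide, 45 high; origin under its centre
- cup: bystander: steel cup, 72 wide, 80 high; origin under its centre
- spanner: bystander: spanner lying flat; origin under its middle
- brush: bystander: brush lying flat; origin under its middle
- detergent: bystander: yellow bottle, 64 wide, 190 high; origin under its centre
- locknut: bystander: flat brass ring nut, 52 wide, 12 high; origin under its centre
- jar: bystander: white jar, 60 wide, 75 high; origin under its centre
Not all that is in view belongs to the job. Of the things shaped like the tester, the aluminium one is meant.

How it is judged:
By the outcome, as a careful person would: the job done as asked, in the order asked, and still so for the second after the job is handed in, while the arm keeps its last pose, push and grip.
It also fails if it takes over 70 s, if anything falls off the work surface, if the arm or the gripper's body presses on something with over 40 N, if the wrist force passes 120 N, or if a joint passes its speed limit or range.

ROBOT

A 6-joint arm with a two-finger parallel gripper is mounted at the origin on the work surface. World frame = base frame: x ahead of the robot, y to its left, z up, the work surface at z = 0. Lengths are in m, angles in rad, forces in N, time in s.
With the tool pointing down it reaches from about 0.35 to 0.775 m from the base axis. Payload 7.3 kg.
Tool frame: the origin (TCP) lies at the centre of the arm's flange, where the gripper is bolted on; the fingertips stand 178 mm ahead of it and the grasp point (between the pads) lies 159 mm ahead of it (tip_extent is the distance from the TCP to the fingertips, in m); z points along the fingers, y is the line along which they close (so a half turn about z gives the same grasp; the last joint's range is limited). The gripper opens to 92 mm and grips with 3 to 60 N. Pads are 19 mm wide; open, the fingers measure 130 mm over their backs; the gripper's body (75 mm by 190 mm) begins 47 mm behind the grasp point.
Start: joints at [1.012, 0.342, 1.524, -0, 1.275, -0.146], TCP at [0.211, 0.481, 0.405] pointing down, gripper open.
Joint ranges: [-2.53, 2.53], [-0.77, 2.02], [0.04, 2.7], [-1, 4.14], [0.28, 2.66], [-3.11, 3.11]. Speed limits (rad/s): [2.57, 2.57, 3.14, 3.14, 3.14, 3.14].

INTERFACE

Orientations are given as [roll, pitch, yaw] about the fixed x, y, z axes, in that order (R = Rz(yaw) Ry(pitch) Rx(roll)).
In Python, from cell import * gives the robot as it stands.
- The arm moves only by the tool arm_command, never from a script. Its arguments are lists of equal length, an entry for each row: "xyz": the shift along the world's x, y, z in mm, a list of three; "spin": the turn about the world's z in degrees. In form: {"xyz": [[tx, ty, tz], ...], "spin": [spin, ...]}. A call has 1 to 20 rows; each row shifts and turns the commanded pose from where the row before left it; what a row does not reach is not made up. A row lasts 1/10 s, in which the tool goes at most 50 mm and 8.59 degrees, less where a joint would pass 70% of its speed; a pose out of reach is approached as far as the arm can. A call with a gripper value outside its range is refused whole. "jaw" is the opening, from -1 (shut) to 1 (fully open), set as the call begins (left out, the last holds). The fingers move at their own pace and stop on an object; "squeeze" is the grip in N (left out, the last holds). Time passes only in rows, so rows that do not move let the fingers close. It gives the time, the measured TCP pose, the force, the opening and the grip force at its end, in the units of the state.
- observe(): the state, without advancing time (a new reading comes with each control period).
- read_camera(name): name is "side" or "top"; returns a dict with "img" (400x640x3 uint8, red, green, blue), "depth" (400x640 float32, m along the optical axis (not along the pixel's ray), 0 where there is no reading), "fx", "fy", "cx", "cy" (pixels), "world_from_camera" (4x4, takes a point from camera to world coordinates). Camera axes: x right, y up, looking along -z (the intrinsics and any distortion apply to the point x, -y, -z); pixel columns grow to the right and rows downward; lengths in m; the calibration is good to about 2 mm. A picture is of the moment at which its call begins.
- hand_in(): hands the job in; it is judged then, once.
The state is a dict: "time": time; "qpos": joint angles; "qvel": joint speeds; "joint_efforts": joint torques, N m; "tool_pos": TCP position; "tool_rot": TCP orientation; "contact_force": force on the tool from outside, world axes, zero at the start; "torque": the same for the moment, N m; "opening": finger opening in m; "grip_force": force on a finger pad.
Only numpy, scipy, OpenCV 4.12 (cv2) and the standard library are available. Lean on these libraries where they do the work, as an engineer would, in place of code of your own. Each camera call takes 0.05 s, during which the arm holds its last target. There are 200 camera calls.

## Working session

There is one attempt and no reset: what is moved stays moved. The work goes in short steps, Python scripts to look and compute and a tool call to move; the robot and the scene stay as the last step left them, time stands still between calls to the robot, and variables do not carry over. Pictures are saved under pics/ and viewed, at most 13 in all, crops included, and the job is handed in when it is done.

Besides the shell and the picture viewer there is one more tool, called after "Request:" as a command line: name --pt "numbers of a row" for each row, then --argument value for the rest. arm_command: Moves the arm, as the interface text tells. Its arguments: {"type":"object","properties":{"xyz":{"type":"array","items":{"type":"array","items":{"type":"number"}}},"spin":{"type":"array","items":{"type":"number"}},"jaw":{"type":"number"},"squeeze":{"type":"number"}},"required":["xyz","spin"]}

```bash
ls; mkdir -p pics
cat > h.py <<'E'
from cell import *
import numpy as np, cv2
def ray(c,u,v):
    T=np.array(c["world_from_camera"]);d=np.array([(u-c["cx"])/c["fx"],-(v-c["cy"])/c["fy"],-1.0])
    return T[:3,3],T[:3,:3]@d
def onz(c,u,v,z):
    o,d=ray(c,u,v);return o+d*(z-o[2])/d[2]
def cloud(c):
    v,u=np.mgrid[0:400,0:640];T=np.array(c["world_from_camera"]);z=c["depth"]
    p=np.stack([(u-c["cx"])/c["fx"]*z,-(v-c["cy"])/c["fy"]*z,-z],-1)
    return p@T[:3,:3].T+T[:3,3]
def save(c,n,box=None,k=1):
    im=c["img"][...,::-1]
    if box: im=im[box[1]:box[3],box[0]:box[2]]
    cv2.imwrite("pics/"+n,cv2.resize(im,None,fx=k,fy=k,interpolation=cv2.INTER_CUBIC))
E
python3 - <<'E'
from h import *
for n in("top","side"):
    c=read_camera(n);save(c,n+"0.png");print(n,[k for k in c],c["fx"],c["fy"],c["cx"],c["cy"]);print(np.round(c["world_from_camera"],3))
    np.savez("/tmp/"+n,**c)
s=observe();print(s)
E
```

```text
pics
top ['img', 'depth', 'fx', 'fy', 'cx', 'cy', 'world_from_camera'] 484.88045530565205 484.88045530565205 326.10772722725113 194.52288240627436
[[-0.048  0.975 -0.219  0.104]
 [-0.999 -0.047  0.01   0.03 ]
 [-0.     0.219  0.976  1.702]
 [ 0.     0.     0.     1.   ]]
side ['img', 'depth', 'fx', 'fy', 'cx', 'cy', 'world_from_camera'] 387.41115391407885 387.41115391407885 315.9773399540711 199.13351947761205
[[ 0.706  0.465 -0.534 -0.091]
 [-0.708  0.48  -0.518 -0.515]
 [ 0.015  0.744  0.668  0.791]
 [ 0.     0.     0.     1.   ]]
{'time': 0.1, 'qpos': array([ 1.01199464e+00,  3.42632795e-01,  1.52493753e+00, -2.28276497e-06,
        1.27536741e+00, -1.45994796e-01]), 'qvel': array([ 0.00030767, -0.00162171, -0.0019587 , -0.00105233,  0.0003101 ,
       -0.00093969]), 'joint_efforts': array([ 1.43978134e-03, -4.32006454e+01, -2.44693547e+01,  7.19248247e-02,
        5.26119035e-02, -8.84690721e-07]), 'tool_pos': array([0.21053153, 0.48080282, 0.4041192 ]), 'tool_rot': array([-3.14026157e+00, -1.93517508e-04,  2.72878630e+00]), 'contact_force': array([-0.89904591, -0.5483658 ,  0.44733732]), 'torque': array([-0.03623676, -0.01189145, -0.0046738 ]), 'grip_force': 0.0, 'opening': 0.09156206899614529}
```

View pics/top0.png

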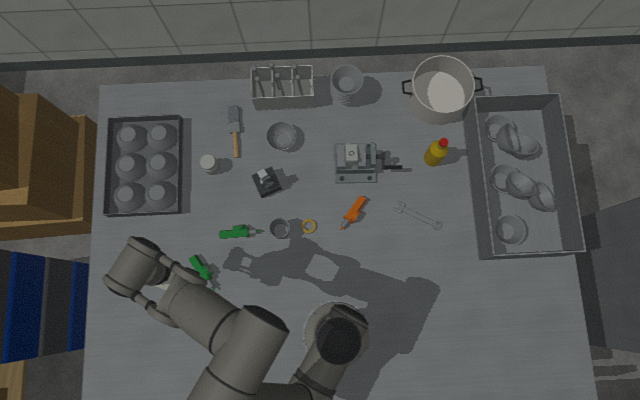

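View pics/side0.png

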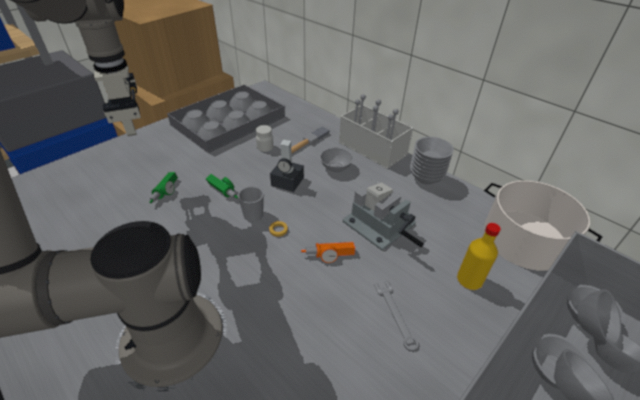

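The scene: the vise is at top px (357,162) with its crank to the right. Tester-like things in the top view are the one standing in the stand (266,180), green ones (238,232) and (200,267), and an orange one (354,212). Only the one in the stand fits: it is grey aluminium and stands upright. I'll confirm with an enlarged crop.

Run:
```python
from h import *
t=dict(np.load("/tmp/top.npz"));s=dict(np.load("/tmp/side.npz"))
a=cv2.resize(t["img"][125:205,245:415],(800,376),interpolation=cv2.INTER_CUBIC)
b=cv2.resize(s["img"][130:255,262:432],(800,588),interpolation=cv2.INTER_CUBIC)
cv2.imwrite("pics/t1.png",a[...,::-1]);cv2.imwrite("pics/s1.png",b[...,::-1])
for n,c in(("top",t),("side",s)):
    P=cloud(c)
    m=(P[...,0]>.35)&(P[...,0]<.75)&(P[...,1]>-.3)&(P[...,1]<.35)
    img=c["img"].astype(int);mx=img.max(2)
    print(n,"bench z",np.median(P[m][:,2]))
    for nm,zlo,zhi,ylo,yhi in(("vise base",.008,.016,-.2,.1),("vise jaw",.095,.104,-.2,.1),("stand",.045,.054,.1,.35),("tester",.1,.2,.1,.35)):
        k=m&(P[...,2]>zlo)&(P[...,2]<zhi)&(P[...,1]>ylo)&(P[...,1]<yhi);q=P[k]
        if len(q)>5:
            r=cv2.minAreaRect((q[:,:2]*1000).astype(np.float32));print(nm,len(q),np.round(r[0]),np.round(r[1]),r[2])
    k=m&(mx<35)&(P[...,1]<.0)&(P[...,2]>.03)
    q=P[k];v,u=np.nonzero(k);print("black",len(q),q.min(0),q.max(0),q.mean(0),u.min(),u.max(),v.min(),v.max())
```

```text
top bench z 0.0013758800545883298
vise base 574 [549. -49.] [397. 298.] 0.013447443954646587
vise jaw 367 [ 597. -114.] [167.  82.] 87.91707611083984
stand 317 [555. 217.] [179. 399.] 83.18521118164062
tester 111 [529. 217.] [41. 26.] 31.149784088134766
black 26 [ 0.55158626 -0.25171848  0.05800692] [ 0.56151003 -0.19737988  0.07796557] [ 0.55636195 -0.22477994  0.07040612] 385 400 166 168
side bench z 0.0017977852655902127
vise base 780 [485. -72.] [161. 411.] 53.89017868041992
vise jaw 523 [ 594. -114.] [170.  83.] 87.39665985107422
stand 418 [554. 218.] [186. 403.] 84.36954498291016
tester 211 [525. 217.] [41. 27.] 31.464157104492188
black 88 [ 0.54685855 -0.25821083  0.06786737] [ 0.55952607 -0.19514534  0.07625166] [ 0.55219268 -0.22659689  0.07229199] 401 422 230 245
```

View pics/t1.png

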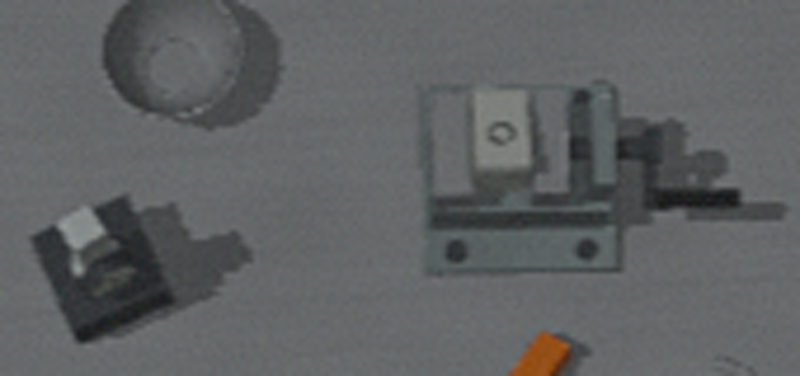

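View pics/s1.png

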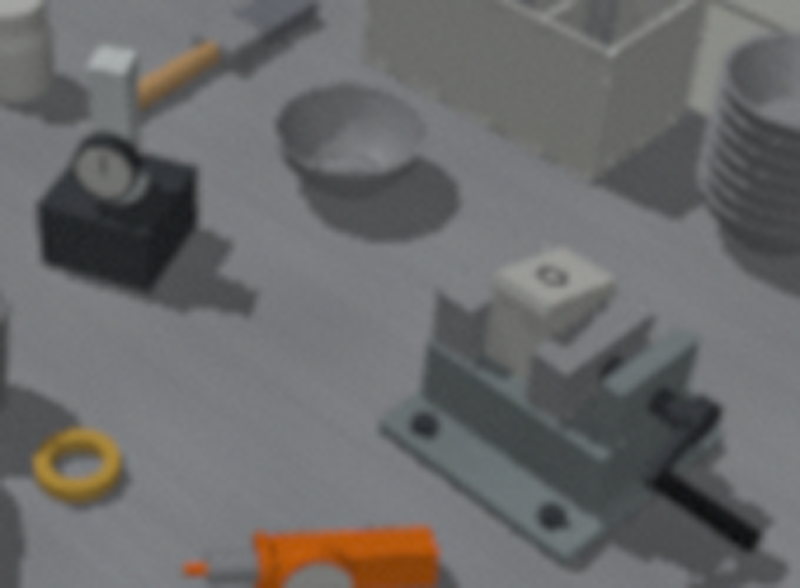

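The crops confirm it: the aluminium tester stands in the dark stand with its dial towards the robot (side crop (105,165)). The vise's black grip is low and on the robot side (top px 385-400, row 167). The ring is on the white wedge. Next: precise poses.

```bash
cat >> h.py <<'E'
def rect(q):
    r=cv2.minAreaRect((q[:,:2]*1000).astype(np.float32));return len(q),np.round(r[0],1),np.round(r[1],1),round(r[2],1),"z",np.round(np.median(q[:,2])*1000,1)
def box(P,lo,hi): return np.all((P>np.array(lo))&(P<np.array(hi)),-1)
E
python3 - <<'E'
from h import *
for n in("top","side"):
    c=dict(np.load("/tmp/%s.npz"%n));P=cloud(c);mx=c["img"].astype(int).max(2)
    print(n)
    print("base",rect(P[box(P,(.4,-.15,.007),(.75,.12,.018))]))
    k=box(P,(.4,-.15,.09),(.75,.12,.112))
    nl,lab=cv2.connectedComponents(k.astype(np.uint8))
    for i in range(1,nl):
        if (lab==i).sum()>12: print(" jaw/block",rect(P[lab==i]))
    k=box(P,(.4,-.1,.1),(.75,.12,.14));w=k&(mx>135)
    print("wedge",rect(P[w]))
    # ring: dark pixels inside wedge hull
    hull=cv2.convexHull(np.argwhere(w)[:,::-1].astype(np.int32));M=np.zeros(w.shape,np.uint8);cv2.fillConvexPoly(M,hull,1);M=cv2.erode(M,np.ones((3,3)))
    wt=np.clip(np.percentile(mx[M>0],60)-20-mx,0,None)*(M>0)
    v,u=np.nonzero(wt);W=wt[v,u];uc,vc=(u*W).sum()/W.sum(),(v*W).sum()/W.sum();print("ring",uc,vc,onz(c,uc,vc,.115),len(u))
    g=P[box(P,(.5,-.3,.05),(.62,-.18,.14))&(mx<45)]
    l=cv2.fitLine(g.astype(np.float32),cv2.DIST_HUBER,0,.01,.01).ravel();print("grip",len(g),np.round(l,3),g.min(0),g.max(0))
    print("stand",rect(P[box(P,(.45,.12,.044),(.65,.3,.055))&(mx<90)]))
    print("tester top",rect(P[box(P,(.45,.12,.143),(.65,.3,.158))]))
    print("tester body",rect(P[box(P,(.45,.12,.110),(.65,.3,.158))]))
    print("dial etc",rect(P[box(P,(.45,.12,.062),(.65,.3,.098))]))
E
```

```text
top
base (576, array([575.8, -15.3]), array([269. , 344.8]), 89.9, 'z', np.float64(10.1))
 jaw/block (399, array([597.8, -81.3]), array([101.3,  82.4]), 87.8, 'z', np.float64(99.5))
 jaw/block (48, array([625.3, -80.8]), array([34.5, 24. ]), 86.5, 'z', np.float64(107.0))
 jaw/block (22, array([ 591.4, -149. ]), array([ 3.7, 61.4]), 87.9, 'z', np.float64(102.1))
wedge (0, array([0., 0.]), array([0., 0.]), 0.0, 'z', np.float64(nan))
  return _methods._mean(a, axis=axis, dtype=dtype,
  ret = ret.dtype.type(ret / rcount)
Traceback (most recent call last):
cv2.error: OpenCV(4.12.0) /io/opencv/modules/imgproc/src/drawing.cpp:2404: error: (-215:Assertion failed) points.checkVector(2, CV_32S) >= 0 in function 'fillConvexPoly'
```

```bash
cat > m.py <<'E'
from h import *
for n in("top","side"):
    c=dict(np.load("/tmp/%s.npz"%n));P=cloud(c);mx=c["img"].astype(int).max(2)
    print(n)
    B=P[box(P,(.45,-.2,.008),(.7,.03,.018))]; print("base ext",np.percentile(B,[1,99],axis=0)[:,:2]*1e3)
    J=P[box(P,(.5,-.2,.094),(.7,.03,.103))&(mx>60)];print("jaws ext",np.percentile(J,[1,99],axis=0)[:,:2]*1e3, np.histogram(J[:,1]*1e3,np.arange(-170,0,8)))
    k=box(P,(.5,-.12,.1),(.7,.03,.14));vals=mx[k];print("bright",np.percentile(vals,[10,50,90]))
    w=k&(mx>np.percentile(vals,50)-25)&(P[...,2]>.103);print("wedge",rect(P[w]))
    A=P[w];co=np.linalg.lstsq(np.c_[A[:,:2],np.ones(len(A))],A[:,2],rcond=None)[0];print("slope",co[:2])
    hull=cv2.convexHull(np.argwhere(w)[:,::-1].astype(np.int32));M=np.zeros(w.shape,np.uint8);cv2.fillConvexPoly(M,hull,1);M=cv2.erode(M,np.ones((5,5)))
    wt=np.clip(np.percentile(mx[M>0],60)-20-mx,0,None)*(M>0)
    v,u=np.nonzero(wt);W=wt[v,u];uc,vc=(u*W).sum()/W.sum(),(v*W).sum()/W.sum();print("ring",uc,vc,onz(c,uc,vc,.115),len(u))
    g=P[box(P,(.5,-.3,.05),(.62,-.18,.14))&(mx<45)]
    l=cv2.fitLine(g.astype(np.float32),cv2.DIST_HUBER,0,.01,.01).ravel();print("grip",len(g),np.round(l,3),g.min(0),g.max(0))
    print("stand",rect(P[box(P,(.45,.12,.044),(.65,.3,.055))&(mx<90)]))
    for a,b in((.143,.158),(.105,.158)):print("tester",a,rect(P[box(P,(.45,.12,a),(.65,.3,b))]))
    print("dial etc",rect(P[box(P,(.45,.12,.062),(.65,.3,.098))]))
E
python3 m.py
```

```text
top
base ext [[ 454.62318322 -189.63994452]
 [ 695.27322429   22.11751242]]
jaws ext [[ 559.18152585 -195.56284714]
 [ 639.06573112  -29.89664532]] (array([ 2, 10, 18,  0,  1, 36, 37, 36, 19,  3,  3,  3,  3,  7, 44, 40, 39,
       23,  0,  0,  0]), array([-170, -162, -154, -146, -138, -130, -122, -114, -106,  -98,  -90,
        -82,  -74,  -66,  -58,  -50,  -42,  -34,  -26,  -18,  -10,   -2]))
bright [ 87. 109. 129.]
wedge (250, array([598.8, -74.6]), array([88.8, 79.4]), 89.3, 'z', np.float64(113.4))
slope [-0.14242823 -0.05048485]
ring 354.7071038251366 158.90928961748634 [ 0.57914016 -0.09027247  0.115     ] 81
grip 55 [ 0.046  0.999  0.009  0.557 -0.216  0.071] [ 0.5514883  -0.25459138  0.05800692] [ 0.5817055  -0.18523147  0.10210068]
stand (269, array([565.6, 205.7]), array([127. , 132.2]), 22.6, 'z', np.float64(49.5))
tester 0.143 (60, array([534.7, 220.8]), array([26.5, 25.9]), 30.5, 'z', np.float64(150.1))
tester 0.105 (90, array([528.9, 218.6]), array([38.5, 25.4]), 25.0, 'z', np.float64(147.9))
dial etc (55, array([517.8, 210.6]), array([27.8, 42.6]), 8.0, 'z', np.float64(
[... 418 characters left out ...]
127. 152.]
wedge (275, array([596.7, -73.6]), array([75.4, 76.4]), 7.6, 'z', np.float64(115.4))
slope [-0.13239754  0.00663074]
ring 378.69763779527557 197.58740157480315 [ 0.57204797 -0.1010307   0.115     ] 93
grip 126 [ 0.09   0.996  0.026  0.554 -0.222  0.071] [ 0.54685855 -0.25821083  0.0654438 ] [ 0.59568964 -0.19368982  0.09875883]
stand (302, array([562. , 190.4]), array([ 81.7, 189.7]), 62.7, 'z', np.float64(50.4))
tester 0.143 (70, array([530.6, 221. ]), array([28.1, 26. ]), 32.6, 'z', np.float64(149.4))
tester 0.105 (174, array([530.6, 220.8]), array([27.8, 26.7]), 31.5, 'z', np.float64(136.0))
dial etc (134, array([516.6, 207.1]), array([32.4, 45. ]), 71.0, 'z', np.float64(83.6))
```

Measured: vise origin about (0.597, -0.077), yaw about -2.5°. The grip middle is about (0.555, -0.227, 0.066), which puts the crank at about 4.27 rad: 40·sin gives -36 mm, 85+40·cos gives 68 mm, and the jaw travel agrees. Going over it.

Request:
arm_command --pt "21.5 -45 0" --pt "21.5 -45 0" --pt "21.5 -45 0" --pt "21.5 -45 0" --pt "21.5 -45 0" --pt "21.5 -45 0" --pt "21.5 -45 0" --pt "21.5 -45 0" --pt "21.5 -45 0" --pt "21.5 -45 0" --pt "21.5 -45 0" --pt "21.5 -45 0" --pt "21.5 -45 0" --pt "21.5 -45 0" --pt "21.5 -45 0" --pt "21.5 -45 0" --pt "0 0 0" --spin '[-4.3,-4.3,-4.3,-4.3,-4.3,-4.3,-4.3,-4.3,-4.3,-4.3,-4.3,-4.3,-4.3,-4.3,-4.3,-4.3,0]' --jaw 1

```text
time: 1.8
tool_pos: [0.5557, -0.2444, 0.4026]
tool_rot: [-3.141, 0.001, 1.521]
contact_force: [0.3, -0.4, -0.0]
opening: 0.0918
grip_force: 0.0
```

Request:
arm_command --pt "0 5 -30" --pt "0 0 -40" --pt "0 0 -40" --pt "0 0 -30" --pt "0 0 -20" --pt "0 0 -12" --pt "0 0 -5" --pt "0 0 0" --spin '[0,0,0,0,0,0,0,0]'

```text
time: 2.6
tool_pos: [0.5547, -0.234, 0.2277]
tool_rot: [-3.141, -0.0, 1.528]
contact_force: [-0.1, 0.3, 0.7]
opening: 0.0915
grip_force: 0.0
```

Request:
arm_command --pt "0 0 0" --pt "0 0 0" --pt "0 0 0" --pt "0 0 0" --pt "0 0 0" --pt "0 0 0" --pt "0 0 0" --spin '[0,0,0,0,0,0,0]' --jaw -1 --squeeze 15

```text
time: 3.3
tool_pos: [0.5546, -0.2341, 0.2277]
tool_rot: [3.142, 0.0, 1.528]
contact_force: [-0.0, 0.6, 0.2]
opening: 0.0403
grip_force: 0.0
```

Run:
```python
from h import *
s=observe();print(s["opening"],s["grip_force"],s["contact_force"],s["tool_pos"])
c=read_camera("side");save(c,"s2.png",(330,120,490,270),4)
```

```text
0.0403089753014181 0.0 [-0.00876443  0.55663634  0.16241239] [ 0.55459397 -0.23409488  0.22773102]
```

View pics/s2.png

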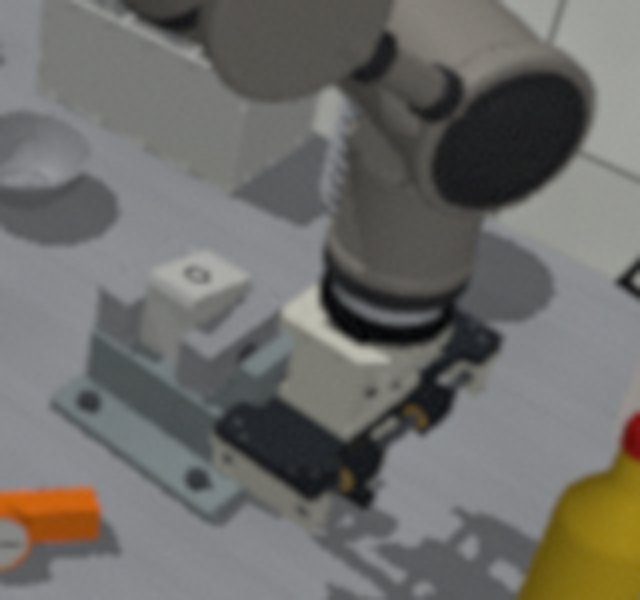

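The picture shows the gripper over the crank grip with its body clear of the bottle, though it hides the grip itself. The fingers are still closing (40 mm), so I'll wait on.

Request:
arm_command --pt "0 0 0" --pt "0 0 0" --pt "0 0 0" --pt "0 0 0" --pt "0 0 0" --spin '[0,0,0,0,0]'

```text
time: 3.85
tool_pos: [0.5555, -0.234, 0.2282]
tool_rot: [3.138, 0.001, 1.528]
contact_force: [4.7, 0.3, -0.5]
opening: 0.013
grip_force: 15.0
```

Request:
arm_command --pt "-3.2 0.4 7.3" --pt "-1.6 0.3 7.8" --pt "-0.1 0.25 8.0" --pt "1.4 0.2 7.8" --pt "0 0 0" --spin '[0,0,0,0,0]'

```text
time: 4.35
tool_pos: [0.553, -0.2327, 0.2599]
tool_rot: [3.134, 0.001, 1.528]
contact_force: [10.6, 2.2, -2.2]
opening: 0.0132
grip_force: 15.0
```

Request:
arm_command --pt "4.1 0.1 7.4" --pt "4.4 0.05 6.7" --pt "5.6 0 5.6" --pt "6.7 0 4.4" --pt "0 0 0" --spin '[0,0,0,0,0]'

```text
time: 4.85
tool_pos: [0.5728, -0.2326, 0.2816]
tool_rot: [3.141, -0.0, 1.528]
contact_force: [6.4, -0.4, -9.1]
opening: 0.0133
grip_force: 15.0
```

Request:
arm_command --pt "8.3 0 1.2" --pt "7.9 0 1.5" --pt "8.0 0 -0.2" --pt "7.8 0 -2.0" --pt "0 0 0" --spin '[0,0,0,0,0]'

```text
time: 5.35
tool_pos: [0.6051, -0.2329, 0.2834]
tool_rot: [3.139, 0.001, 1.528]
contact_force: [2.7, -1.9, -0.3]
opening: 0.0132
grip_force: 15.0
```

Request:
arm_command --pt "7.3 0 -3.2" --pt "6.5 0 -4.6" --pt "5.4 0 -5.9" --pt "4.3 0 -6.8" --pt "2.7 0.1 -7.4" --pt "0 0 0" --spin '[0,0,0,0,0,0]'

```text
time: 5.95
tool_pos: [0.6309, -0.2328, 0.254]
tool_rot: [3.14, 0.0, 1.528]
contact_force: [5.3, -3.7, -2.3]
opening: 0.0136
grip_force: 15.0
```

Request:
arm_command --pt "0.7 0 -4" --pt "0.3 0 -4" --pt "0 0 -2" --pt "0 0 0" --spin '[0,0,0,0]'

```text
time: 6.35
tool_pos: [0.6317, -0.2326, 0.2449]
tool_rot: [3.139, 0.0, 1.528]
contact_force: [6.2, -2.0, -0.8]
opening: 0.0135
grip_force: 15.0
```

Request:
arm_command --pt "0 0 -2" --pt "-0.1 0 -2" --pt "0 0 0" --spin '[0,0,0]'

```text
time: 6.65
tool_pos: [0.6315, -0.2325, 0.2411]
tool_rot: [3.139, 0.0, 1.528]
contact_force: [5.8, -2.3, 1.8]
opening: 0.0134
grip_force: 15.0
```

Request:
arm_command --pt "-0.2 0 -2" --pt "-0.2 0 -2" --pt "0 0 0" --spin '[0,0,0]' --squeeze 25

```text
time: 6.95
tool_pos: [0.631, -0.2325, 0.2373]
tool_rot: [3.14, 0.0, 1.528]
contact_force: [5.5, -1.0, 1.8]
opening: 0.0131
grip_force: 25.0
```

Request:
arm_command --pt "-0.4 0 -2" --pt "-0.4 0 -2" --pt "0 0 0" --spin '[0,0,0]'

```text
time: 7.25
tool_pos: [0.6301, -0.2324, 0.2334]
tool_rot: [3.14, -0.0, 1.528]
contact_force: [5.6, 0.2, 5.1]
opening: 0.0133
grip_force: 25.0
```

Request:
arm_command --pt "-0.6 0 -2" --pt "-0.3 0 -1" --pt "0 0 0" --spin '[0,0,0]'

```text
time: 7.55
tool_pos: [0.6291, -0.2324, 0.2308]
tool_rot: [3.14, -0.0, 1.528]
contact_force: [5.6, 0.8, 6.2]
opening: 0.0129
grip_force: 25.0
```

Request:
arm_command --pt "-0.3 0 -1" --pt "-0.3 0 -1" --pt "0 0 0" --spin '[0,0,0]'

```text
time: 7.85
tool_pos: [0.6285, -0.2323, 0.229]
tool_rot: [3.14, -0.0, 1.528]
contact_force: [3.5, 1.8, 7.0]
opening: 0.0134
grip_force: 25.0
```

Request:
arm_command --pt "-0.5 0 -1.5" --pt "-0.5 0 -1.5" --pt "0 0 0" --spin '[0,0,0]'

```text
time: 8.15
tool_pos: [0.6275, -0.2323, 0.2265]
tool_rot: [3.14, -0.0, 1.528]
contact_force: [2.5, 2.1, 11.2]
opening: 0.013
grip_force: 25.0
```

Request:
arm_command --pt "-0.5 0 -1.5" --pt "-0.5 0 -1.5" --pt "0 0 0" --spin '[0,0,0]'

```text
time: 8.45
tool_pos: [0.627, -0.2321, 0.2256]
tool_rot: [3.137, 0.0, 1.528]
contact_force: [1.7, 4.2, 18.7]
opening: 0.0131
grip_force: 25.0
```

The crank is at its stop: it pushes back with 19 N and no longer follows. I'll release it, rise and move over the tester.

Request:
arm_command --pt "0 0 0" --pt "0 0 0" --pt "0 0 0" --pt "0 0 0" --pt "0 0 0" --pt "0 0 0" --spin '[0,0,0,0,0,0]' --jaw 1

```text
time: 9.05
tool_pos: [0.626, -0.2327, 0.2218]
tool_rot: [-3.14, -0.001, 1.528]
contact_force: [0.1, -0.1, -0.3]
opening: 0.0564
grip_force: 0.0
```

Request:
arm_command --pt "0 0 20" --pt "0 0 40" --pt "0 0 45" --pt "0 0 45" --pt "0 0 45" --pt "-8 43 0" --pt "-9 45 0" --pt "-9 46 0" --pt "-9 46 0" --pt "-10 46 0" --pt "-10 46 0" --pt "-10 46 0" --pt "-10 45 0" --pt "-10 45 0" --pt "-9 45 0" --pt "0 0 0" --spin '[0,0,0,0,0,-5.7,-5.7,-5.7,-5.7,-5.7,-5.6,-5.6,-5.6,-5.6,-5.6,0]'

```text
time: 10.65
tool_pos: [0.5305, 0.225, 0.4173]
tool_rot: [-3.14, -0.0, 0.545]
contact_force: [-0.7, -0.0, 0.2]
opening: 0.0921
grip_force: 0.0
```

```bash
python3 - <<'E'
from h import *
for n in("top","side"): np.savez("/tmp/"+n,**read_camera(n))
c=dict(np.load("/tmp/side.npz"));save(c,"s3.png",(262,130,432,255),4.7)
E
python3 m.py
```

```text
top
base ext [[ 456.24275869 -189.89968407]
 [ 687.62419754   14.27781452]]
jaws ext [[ 557.40194112 -188.73306244]
 [ 640.12789039  -30.35476401]] (array([ 3, 13, 17,  0,  0, 11, 38, 37, 31,  4,  1,  1,  3,  7, 39, 41, 35,
       21,  0,  0,  0]), array([-170, -162, -154, -146, -138, -130, -122, -114, -106,  -98,  -90,
        -82,  -74,  -66,  -58,  -50,  -42,  -34,  -26,  -18,  -10,   -2]))
bright [ 73.  87. 116.]
wedge (276, array([597.2, -74.3]), array([86.4, 79.1]), 87.2, 'z', np.float64(112.0))
slope [-0.11599915 -0.04965848]
ring 350.5822784810127 152.48101265822785 [ 0.60270075 -0.07758062  0.115     ] 10
grip 5 [ 0.986 -0.065 -0.153  0.592 -0.186  0.091] [ 0.5809519  -0.18800651  0.08511349] [ 0.60870176 -0.18271743  0.09722362]
stand (0, array([0., 0.]), array([0., 0.]), 0.0, 'z', np.float64(nan))
tester 0.143 (0, array([0., 0.]), array([0., 0.]), 0.0, 'z', np.float64(nan))
tester 0.105 (0, array([0., 0.]), array([0., 0.]), 0.0, 'z', np.float64(nan))
dial etc (0, array([0., 0.]), array([0., 0.]), 0.0, 'z', np.float64(nan))
side
base ext [[ 517.36847452 -174.09077913]
 [ 65
[... 358 characters left out ...]
5. 102. 124.]
wedge (292, array([601.1, -77.6]), array([79.6, 71.8]), 77.7, 'z', np.float64(114.0))
slope [-0.12574272  0.07142204]
ring 378.11504424778764 188.06194690265488 [ 0.6017043 -0.0758185  0.115    ] 19
grip 21 [ 0.998  0.006 -0.063  0.594 -0.192  0.088] [ 0.57863774 -0.19336548  0.08025199] [ 0.6188752  -0.18772628  0.09406895]
stand (303, array([564.3, 211.6]), array([ 90.6, 168.2]), 87.0, 'z', np.float64(50.5))
tester 0.143 (66, array([532.1, 221.8]), array([30.2, 26.2]), 29.0, 'z', np.float64(150.2))
tester 0.105 (175, array([531.8, 221.1]), array([31.3, 27.1]), 28.8, 'z', np.float64(136.0))
dial etc (141, array([515.7, 208.5]), array([31.2, 44.8]), 66.9, 'z', np.float64(83.3))
  return _methods._mean(a, axis=axis, dtype=dtype,
  ret = ret.dtype.type(ret / rcount)
```

View pics/s3.png

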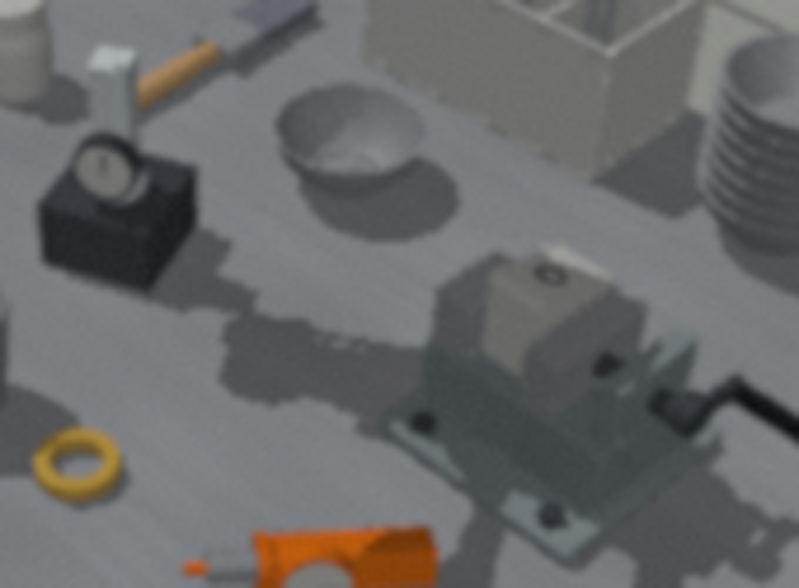

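The jaw now touches the wedge, the crank points to +x, and the ring is at about side px (379,188). The tester is undisturbed at (0.532, 0.221). Descending to grasp it.

Request:
arm_command --pt "2 -4 -30" --pt "0 0 -40" --pt "0 0 -35" --pt "0 0 -20" --pt "0 0 -11" --pt "0 0 0" --pt "0 0 0" --spin '[-0.7,0,0,0,0,0,0]'

```text
time: 11.45
tool_pos: [0.5349, 0.2157, 0.2824]
tool_rot: [3.141, -0.002, 0.529]
contact_force: [0.6, -0.4, -0.4]
opening: 0.0915
grip_force: 0.0
```

Request:
arm_command --pt "0 0 0" --pt "0 0 0" --pt "0 0 0" --pt "0 0 0" --pt "0 0 0" --pt "0 0 0" --pt "0 0 0" --pt "0 0 0" --pt "0 0 0" --pt "0 0 0" --spin '[0,0,0,0,0,0,0,0,0,0]' --jaw -1 --squeeze 8

```text
time: 12.45
tool_pos: [0.534, 0.2166, 0.2812]
tool_rot: [-3.141, 0.0, 0.53]
contact_force: [-1.4, 2.3, -0.2]
opening: 0.0267
grip_force: 7.9
```

Run:
```python
from h import *
import itertools
t=dict(np.load("/tmp/top.npz"));s=dict(np.load("/tmp/side.npz"))
# ring: darkest compact blob near the seen position, local background subtracted
R=[]
for n,c,(u0,v0) in(("top",t,(351.7,153)),("side",s,(379.3,188.2))):
    g=c["img"].astype(float).mean(2)
    v,u=np.mgrid[0:400,0:640];m=(abs(u-u0)<=4.2)&(abs(v-v0)<=(4.2 if n=="top" else 3.5))
    bg=np.percentile(g[m],75);w=np.clip(bg-4-g,0,None)*m
    uc,vc=(u*w).sum()/w.sum(),(v*w).sum()/w.sum();print(n,uc,vc)
    print(g[int(v0)-5:int(v0)+6,int(u0)-6:int(u0)+8].astype(int))
    for z in(.112,.115,.118):print(onz(c,uc,vc,z))
    R.append(ray(c,uc,vc))
(o1,d1),(o2,d2)=R;A=np.c_[d1,-d2];k=np.linalg.lstsq(A,o2-o1,rcond=None)[0];print("tri",o1+k[0]*d1,o2+k[1]*d2)
```

```text
top 350.7287128712871 152.86930693069303
[[113 129 128 116  96  96  92  92  91  95  93  87  80  70]
 [ 88  95  94  94  92  93  89  92  95  92  88  86  79  75]
 [ 77  92  90  90  96  92  89  93  88  97  91  90  73  76]
 [ 82  93  95  77  49  57  57  66  84  92  91  88  79  73]
 [ 83  93  96  79  66  89  95  81  70  93  93  88  76  74]
 [ 79  95  93  80  72  94  96  76  61  81  93  88  80  74]
 [ 80  91  95  81  62  68  67  50  69  94  95  90  80  70]
 [ 84  93  97  94  84  68  60  68  87  93  93  87  82  73]
 [ 81  92  95  90  93  92  93  93  97  94  92  89  80  76]
 [ 85  90  93  91  92  97  96  91  91  92  92  87  82  73]
 [ 81  94  93  95  92  91  94  92  92  95  90  91  76  75]]
[ 0.60223058 -0.07820255  0.112     ]
[ 0.60129057 -0.07799847  0.115     ]
[ 0.60035056 -0.07779439  0.118     ]
side 378.5915904936015 188.00968921389395
[[126 124 122 121 126 136 148 152 154 149 141 135 129 128]
 [119 116 110 108 111 125 143 152 154 153 150 147 141 133]
 [110 107 104 101  98 106 121 135 140 146 152 152 150 145]
 [102 102  97  87  82  85  90  98 109 125 135 140 144 149]
 [102 101  87  71  71  77  79  79  82  99 108 115 126 136]
 [104 102  89  73  70  83  90  82  74  85  99 103 107 112]
 [103 103  99  86  76  78  86  83  76  85 100 105 100 104]
 [104 105 103 100  93  89  85  84  85  93 101 103 102 103]
 [107 106 104 103 102 101  99  99  99 100 103 104 103 103]
 [108 107 106 105 104 104 104 104 104 104 104 103 104 105]
 [109 111 108 108 105 102 103 104 104 104 104 103 102 103]]
[ 0.60588587 -0.07464015  0.112     ]
[ 0.60280933 -0.07658298  0.115     ]
[ 0.59973279 -0.07852581  0.118     ]
tri [ 0.60065391 -0.07786024  0.11703186] [ 0.60070548 -0.07791156  0.11705151]
```

Spot is at about (0.601, -0.078, 0.116): the two views meet there, and 115 mm is expected. The tool can't tilt, so I'll tip the tester 15° in the fingers. I'll lift it 18 mm so its nose is still in the hole, then move the grip along tester +x with a light squeeze.

Request:
arm_command --pt "-1 1.5 0" --pt "0 0 4" --pt "0 0 7" --pt "0 0 7" --pt "0 0 0" --spin '[0,0,0,0,0]' --squeeze 12

```text
time: 12.95
tool_pos: [0.5335, 0.2179, 0.3007]
tool_rot: [3.141, -0.002, 0.53]
contact_force: [-0.5, 1.0, -0.2]
opening: 0.0259
grip_force: 12.0
```

Request:
arm_command --pt "2.6 1.5 0" --pt "2.6 1.5 0" --pt "0 0 0" --spin '[0,0,0]'

```text
time: 13.25
tool_pos: [0.5387, 0.2209, 0.2993]
tool_rot: [3.142, 0.0, 0.53]
contact_force: [-2.0, 1.1, 1.1]
opening: 0.0257
grip_force: 12.0
```

Request:
arm_command --pt "2.6 1.5 0" --pt "2.6 1.5 0" --pt "0 0 0" --spin '[0,0,0]'

```text
time: 13.55
tool_pos: [0.544, 0.224, 0.2991]
tool_rot: [-3.142, 0.0, 0.53]
contact_force: [-2.3, 0.6, -0.9]
opening: 0.0263
grip_force: 12.0
```

Request:
arm_command --pt "2.6 1.5 0" --pt "2.6 1.5 0" --pt "2.6 1.5 0" --pt "0 0 0" --spin '[0,0,0,0]'

```text
time: 13.95
tool_pos: [0.5518, 0.2285, 0.2991]
tool_rot: [-3.141, -0.0, 0.53]
contact_force: [-2.4, 0.3, -3.1]
opening: 0.0259
grip_force: 12.0
```

Request:
arm_command --pt "2.6 1.5 0" --pt "1.8 1 0" --pt "0 0 0" --spin '[0,0,0]'

```text
time: 14.25
tool_pos: [0.556, 0.231, 0.299]
tool_rot: [-3.141, 0.001, 0.53]
contact_force: [-3.1, 0.9, -4.4]
opening: 0.026
grip_force: 12.0
```

Run:
```python
from h import *
c=read_camera("side");np.savez("/tmp/sp.npz",**c);np.savez("/tmp/tp.npz",**read_camera("top"));save(c,"s4.png",(240,90,340,180),6)
```

```text
(no output)
```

View pics/s4.png

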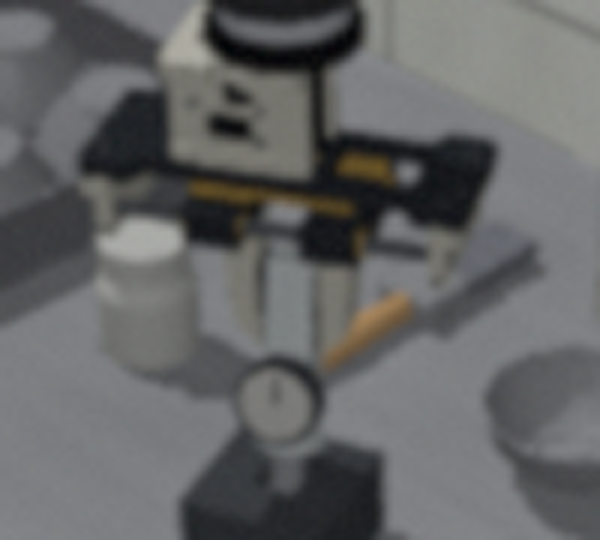

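The picture shows the tester lifted with its nose still in the hole and the top leaning away from the robot (dial at crop (278,400)). I'll grip tighter, lift clear and measure the lean.

Request:
arm_command --pt "0 0 0" --pt "-0.5 -0.3 8" --pt "-0.5 -0.3 15" --pt "0 0 30" --pt "0 0 40" --pt "0 0 30" --pt "0 0 0" --spin '[0,0,0,0,0,0,0]' --squeeze 35

```text
time: 15.05
tool_pos: [0.5557, 0.2301, 0.4291]
tool_rot: [3.137, -0.013, 0.53]
contact_force: [0.3, -0.4, -2.3]
opening: 0.0261
grip_force: 35.0
```

```bash
cat > tilt.py <<'E'
from h import *
def plane(q):
    for _ in range(4):
        m=q.mean(0);n=np.linalg.svd(q-m)[2][2];r=(q-m)@n;q=q[abs(r)<max(.0015,2*r.std())] if len(q)>20 else q
    return m,n*(1 if n[0]<0 else -1),len(q),r.std()
s=observe();p=s["tool_pos"];yaw=s["tool_rot"][2];print(p,s["tool_rot"],s["contact_force"])
R=np.array([[np.cos(yaw),-np.sin(yaw),0],[np.sin(yaw),np.cos(yaw),0],[0,0,1]])
for n in("side","top"):
    c=read_camera(n);np.savez("/tmp/x%s.npz"%n,**c);P=cloud(c);G=p-[0,0,.159]
    L=(P-G)@R   # local: x along tester x (horizontal), y closing
    for nm,lo,hi in(("grip",(-.05,-.0115,-.02),(.02,.0115,.02)),("dial",(-.08,-.022,-.068),(.0,.022,-.022)),("nose",(-.06,-.012,-.112),(.0,.012,-.078)),("all",(-.09,-.03,-.13),(.05,.03,.04))):
        k=box(L,lo,hi);q=L[k]
        if len(q)<10: print(n,nm,len(q));continue
        m,nn,N,sd=plane(q)
        print(n,nm,N,np.round(m*1e3,1),"tilt from vertical deg (top to +x)",round(float(np.degrees(np.arctan2(nn[2],-nn[0]))),1),"side",round(float(np.degrees(np.arctan2(nn[1],-nn[0]))),1),"sd",sd)
E
python3 tilt.py
```

```text
[0.55572151 0.2300682  0.42911891] [ 3.13693175 -0.01322521  0.52961686] [ 0.28187095 -0.43551979 -2.28779136]
side grip 115 [-13.6  -0.5  -0.3] tilt from vertical deg (top to +x) 21.3 side -8.8 sd 0.0029417790717899835
side dial 174 [-34.3  -0.4 -40.6] tilt from vertical deg (top to +x) 0.3 side -4.4 sd 0.0032717512154450223
side nose 43 [-24.7  -0.5 -89.9] tilt from vertical deg (top to +x) 4.1 side -19.8 sd 0.0024276322797888604
side all 623 [-18.7  -0.2  -8.7] tilt from vertical deg (top to +x) 19.2 side -2.3 sd 0.006286243370853305
top grip 9
top dial 0
top nose 0
top all 17 [-8.2 -4.4 10. ] tilt from vertical deg (top to +x) 6.6 side -1.7 sd 0.001504431189145481
```

Request:
arm_command --pt "0 0 0" --pt "0 0 0" --pt "0 0 0" --pt "0 0 0" --pt "0 0 0" --pt "0 0 0" --pt "0 0 0" --pt "0 0 0" --pt "0 0 0" --pt "0 0 0" --spin '[-8.5,-8.5,-8.5,-8.5,-8.5,-8.5,-8.5,-8.5,0,0]'

```text
time: 16.15
tool_pos: [0.5549, 0.2301, 0.421]
tool_rot: [3.14, 0.001, -0.653]
contact_force: [0.1, 0.0, -2.3]
opening: 0.0256
grip_force: 35.0
```

Run:
```python
from h import *
s=observe();p=s["tool_pos"];print(p,s["tool_rot"],s["contact_force"])
c=read_camera("side");np.savez("/tmp/xs.npz",**c)
T=np.array(c["world_from_camera"])
G=p-[0,0,.159]
q=T[:3,:3].T@(G-T[:3,3]);u=c["cx"]+c["fx"]*q[0]/-q[2];v=c["cy"]-c["fy"]*q[1]/-q[2];print(u,v)
x0,y0=int(u)-40,int(v)-25
print(x0,y0);save(c,"s5.png",(x0,y0,x0+80,y0+75),8)
```

```text
[0.55492202 0.23009888 0.42104546] [ 3.13977758e+00  9.95567473e-04 -6.53179159e-01] [ 0.09101801  0.02367473 -2.34489583]
287.7110602758379 104.63401710548355
247 79
```

View pics/s5.png

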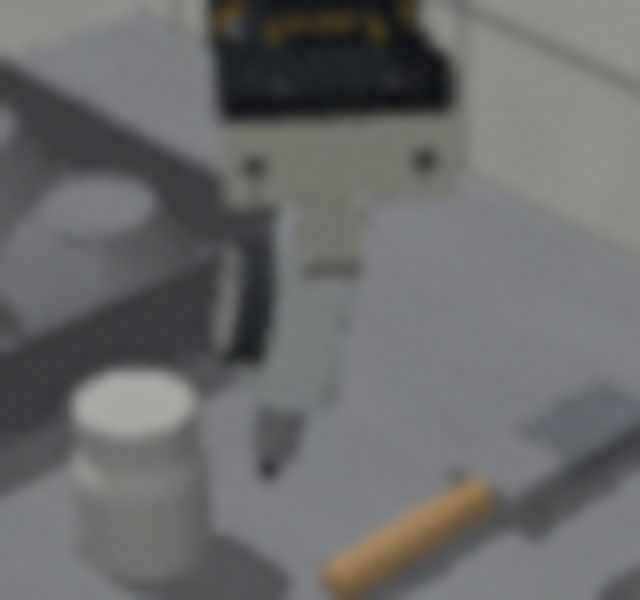

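The picture shows the tester held with its lean in the image plane. The grip's mid-line runs from crop (314,290) through the nose (280,430) to the black tip (268,470). Casting these onto the gripper's mid-plane:

Run:
```python
from h import *
c=dict(np.load("/tmp/xs.npz"));G=np.array([.55492,.2301,.42105-.159]);y=-.65318
ex=np.array([np.cos(y),np.sin(y),0]);ey=np.array([-np.sin(y),np.cos(y),0])
def loc(a,b):
    o,d=ray(c,a/8-.5+247,b/8-.5+79);p=o+d*((G-o)@ey)/(d@ey);return np.array([(p-G)@ex,p[2]-G[2]])*1e3
for a,b in((314,290),(297,390),(280,430),(268,472)):print(a,b,np.round(loc(a,b),1))
A=np.array([loc(*k) for k in((314,290),(280,430),(268,470))]);f=np.polyfit(A[:,1],A[:,0],1);print(np.degrees(np.arctan(f[0])),f[1])
# grip edges by gradient, rows between fingertip and flange
g=c["img"].astype(int).mean(2)
for v in range(112,140): print(v,g[v,272:298].astype(int))
```

```text
314 290 [ -6.7 -31.4]
297 390 [-14.4 -72. ]
280 430 [-21.3 -88.5]
268 472 [ -26.5 -106.3]
14.84734482482734 1.7748264814260843
112 [ 62  63  76  92  89  68  53  50  62  91 114 117 110  98  91  90  91  88
  88  94 112 124 125 126 126 127]
113 [ 59  63  83  95  88  67  52  48  61  89 113 118 110  99  95  97  99  99
  97 102 116 124 127 127 124 126]
114 [ 60  65  85 102  90  65  49  45  55  85 110 120 117 112 113 116 117 115
 112 115 125 125 125 126 126 125]
115 [ 59  64  87 104  92  60  44  46  55  85 110 119 121 119 119 119 120 120
 118 118 123 125 126 126 124 125]
116 [ 62  68  90 106  89  57  44  42  54  88 115 120 121 121 120 120 121 119
 117 120 125 125 126 124 126 125]
117 [ 62  74  97 104  85  54  41  40  57  93 117 122 121 121 120 119 119 117
 119 123 125 125 125 125 125 125]
118 [ 61  77 102 106  80  46  41  41  59  95 117 122 121 121 120 120 119 114
 116 122 124 124 125 125 124 125]
119 [ 61  79 103 102  70  45  38  43  61  99 119 119 121 122 120 120 118 111
 112 123 125 123 124 124 125 124]
120 [ 63  79 102  98  63  40  36  42  72 103 120 122 121 121 120 120 118 116
 116 125
[... 1434 characters left out ...]

 124 124 124 125 125 126 126 126]
134 [113 121 125 124 124 120 109  94  87  84  82  84 105 122 125 125 125 125
 126 123 125 124 124 123 125 125]
135 [106 119 123 126 124 123 112  94  83  82  84  91 110 124 124 126 125 125
 124 124 125 124 123 124 124 124]
136 [105 117 123 126 126 124 114  92  73  78  91 104 116 124 125 125 125 126
 124 125 125 123 123 123 124 124]
137 [104 116 124 128 128 125 114  87  61  76 104 118 123 126 125 126 126 125
 125 124 125 125 124 123 124 123]
138 [102 113 124 127 127 127 118 100  79  94 115 124 125 124 125 125 125 126
 125 125 127 126 124 125 124 124]
139 [100 116 124 127 126 127 125 116 109 114 123 125 127 126 125 126 125 126
 126 125 127 126 126 126 125 124]
```

The lean is about 15° but the resolution is low. I'll bring the tester nearer the side camera for a sharper measurement.

Request:
arm_command --pt "-10 -25 10" --pt "-15 -45 10" --pt "-15 -45 10" --pt "-15 -45 10" --pt "-18 -45 10" --pt "-18 -45 10" --pt "-18 -45 10" --pt "-18 -45 5" --pt "-15 -45 5" --pt "-10 -35 0" --pt "0 -10 0" --pt "0 0 0" --pt "0 0 0" --spin '[0,-2,-2,-2,-2,-2,-2,-2,-2,-1,0,0,0]'

```text
time: 17.5
tool_pos: [0.4031, -0.1991, 0.5021]
tool_rot: [-3.141, 0.001, -0.952]
contact_force: [-0.1, -0.1, -2.8]
opening: 0.0256
grip_force: 35.0
```

Run:
```python
from h import *
s=observe();p=s["tool_pos"];print(p,s["tool_rot"],s["contact_force"])
c=read_camera("side");np.savez("/tmp/xs.npz",p=p,rot=s["tool_rot"],**c)
T=np.array(c["world_from_camera"])
q=T[:3,:3].T@(p-[0,0,.159]-T[:3,3]);u=c["cx"]+c["fx"]*q[0]/-q[2];v=c["cy"]-c["fy"]*q[1]/-q[2];print(u,v)
x0,y0=int(u)-50,int(v)-15
print(x0,y0);save(c,"s6.png",(x0,y0,x0+100,y0+95),6)
```

```text
[ 0.40312287 -0.19910942  0.50207505] [-3.14132845e+00  9.56523712e-04 -9.52347265e-01] [-0.0906184  -0.09340608 -2.84888688]
379.274064483709 173.5566292734432
329 158
```

View pics/s6.png

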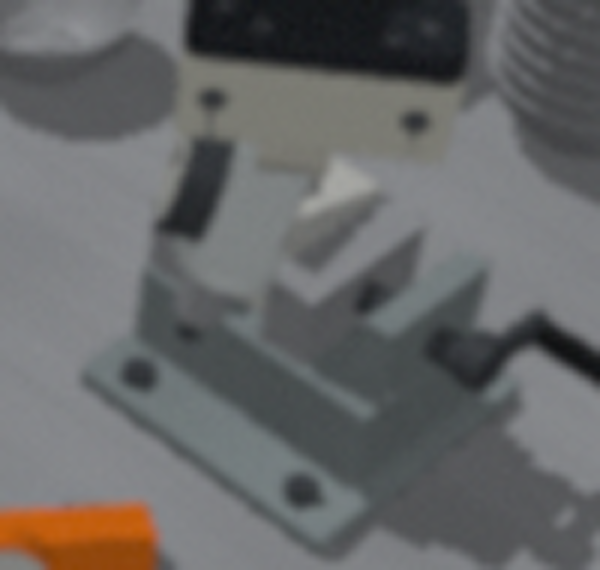

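The close view has the vise behind the tester, so I'll cut the tester out by depth instead and fit its edge line.

```bash
cat > sil.py <<'E'
from h import *
c=dict(np.load("/tmp/xs.npz"));p=c["p"];G=p-[0,0,.159];y=c["rot"][2]
ex=np.array([np.cos(y),np.sin(y),0]);ey=np.array([-np.sin(y),np.cos(y),0])
P=cloud(c)-G;L=np.stack([P@ex,P@ey,P[...,2]],-1)*1e3
m=box(L,(-70,-40,-125),(40,40,-12))
T=np.array(c["world_from_camera"]);o=T[:3,3];v,u=np.mgrid[0:400,0:640]
d=np.stack([(u-c["cx"])/c["fx"],-(v-c["cy"])/c["fy"],-np.ones(u.shape)],-1)@T[:3,:3].T
q=(o-G)+d*((G-o)@ey/(d@ey))[...,None];X=(q@ex)*1e3;Z=q[...,2]*1e3
rows=np.unique(v[m]);E=[]
for r in rows:
    k=np.nonzero(m[r])[0]
    a,b=k.min(),k.max()
    print(r,a,b,"L",X[r,a].round(1),Z[r,a].round(1),"R",X[r,b].round(1),Z[r,b].round(1),"meandepth y",L[r,k,1].mean().round(1))
E
python3 sil.py
```

```text
178 363 363 L -29.1 -15.0 R -29.1 -15.0 meandepth y -1.0
179 363 363 L -28.9 -17.4 R -28.9 -17.4 meandepth y -6.5
180 363 363 L -28.6 -19.8 R -28.6 -19.8 meandepth y -5.8
181 358 364 L -37.9 -23.7 R -26.5 -22.0 meandepth y -5.3
182 357 369 L -39.6 -26.4 R -16.8 -23.0 meandepth y -7.2
183 357 370 L -39.4 -28.9 R -14.6 -25.2 meandepth y -9.6
184 357 370 L -39.2 -31.4 R -14.4 -27.6 meandepth y -11.6
185 356 370 L -40.9 -34.2 R -14.1 -30.1 meandepth y -11.5
186 356 374 L -40.6 -36.7 R -6.3 -31.4 meandepth y -14.0
187 356 382 L -40.4 -39.2 R 9.1 -31.6 meandepth y -14.7
188 356 380 L -40.2 -41.7 R 5.7 -34.6 meandepth y -14.9
189 355 379 L -42.0 -44.6 R 4.1 -37.4 meandepth y -14.8
190 355 379 L -41.7 -47.1 R 4.4 -39.9 meandepth y -15.4
191 355 378 L -41.5 -49.7 R 2.8 -42.7 meandepth y -15.7
192 355 378 L -41.3 -52.3 R 3.1 -45.3 meandepth y -16.6
193 355 377 L -41.1 -54.9 R 1.5 -48.1 meandepth y -17.1
194 354 377 L -42.9 -57.8 R 1.8 -50.7 meandepth y -16.3
195 354 376 L -42.6 -60.4 R 0.2 -53.5 meandepth y -17.0
196 354 376 L -42.4 -63.0 R 0.5 -56.1 meandepth y -16.1
197 357 375 L -36.3 -64.7
[... 305 characters left out ...]
h y -13.0
203 359 374 L -30.9 -80.1 R -1.2 -75.1 meandepth y -14.9
204 359 374 L -30.7 -82.8 R -0.9 -77.8 meandepth y -14.6
205 359 373 L -30.4 -85.5 R -2.6 -80.8 meandepth y -15.1
206 358 372 L -32.2 -88.6 R -4.3 -83.9 meandepth y -13.7
207 358 369 L -31.9 -91.3 R -9.9 -87.6 meandepth y -8.9
208 358 366 L -31.7 -94.1 R -15.6 -91.4 meandepth y -8.2
209 357 366 L -33.5 -97.2 R -15.3 -94.1 meandepth y -7.9
210 358 365 L -31.2 -99.7 R -17.1 -97.2 meandepth y -8.8
211 359 365 L -28.9 -102.1 R -16.8 -100.0 meandepth y -8.5
212 358 364 L -30.7 -105.3 R -18.5 -103.2 meandepth y -7.7
213 358 361 L -30.5 -108.1 R -24.4 -107.0 meandepth y -3.2
214 359 361 L -28.2 -110.6 R -24.1 -109.9 meandepth y -4.6
```

```bash
cat > edge.py <<'E'
from h import *
c=dict(np.load("/tmp/xs.npz"));p=c["p"];G=p-[0,0,.159];y=c["rot"][2]
ex=np.array([np.cos(y),np.sin(y),0]);ey=np.array([-np.sin(y),np.cos(y),0])
P=cloud(c)-G;L=np.stack([P@ex,P@ey,P[...,2]],-1)*1e3
def on(u,v,yy):
    o,d=ray(c,u,v);q=o-G+d*((yy/1e3-(o-G)@ey)/(d@ey));return np.array([q@ex,q[2]])*1e3
g=cv2.GaussianBlur(c["img"],(0,0),.7).astype(float)
m=box(L,(-70,-40,-80),(40,40,-12))
A=[]
for r in range(188,199):
    b=np.nonzero(m[r])[0].max()
    w=np.abs(np.diff(g[r,b-3:b+5],axis=0)).sum(1);w=w-w.min();w=w**2;uc=b-3+.5+(w*np.arange(len(w))).sum()/w.sum()
    A.append((uc,r));
A=np.array(A);print(A[:,0].round(2))
for nm,U in(("grad",A),("depth",np.array([(np.nonzero(m[r])[0].max()+.5,r) for r in range(188,199)]))):
    f0=np.polyfit(U[:,1],U[:,0],1)
    q=np.array([on(np.polyval(f0,r),r,-13) for r in(188,198)]);sl=(q[0]-q[1]);t=np.arctan2(sl[0],sl[1])
    n=np.array([np.cos(t),-np.sin(t)]);ax0=q.mean(0)-13*n
    print(nm,"tilt",np.degrees(t),"axis pt",ax0,"x at z=0",ax0[0]-ax0[1]*np.tan(t))
    # predicted axis pixels-> compare nose mids
    for r,a,b in((208,358,366),(210,358,365),(212,358,364),(214,359,361)):
        z=on((a+b)/2,r,0);print("  nose",z.round(1),"axis x there",(ax0[0]+(z[1]-ax0[1])*np.tan(t)).round(1),"line-to-nose tilt",np.degrees(np.arctan2(ax0[0]-z[0],ax0[1]-z[1])).round(1))
print(g[204:218,352:372].mean(2).astype(int))
E
python3 edge.py
```

```text
[382.11 381.87 381.66 379.44 379.07 378.8  379.36 376.62 376.14 375.66
 375.49]
grad tilt 21.24386699882738 axis pt [ -8.07841658 -32.0339569 ] x at z=0 4.374960625200384
  nose [-23.6 -92.7] axis x there -31.7 line-to-nose tilt 14.4
  nose [-24.1 -98.4] axis x there -33.9 line-to-nose tilt 13.6
  nose [ -24.6 -104.2] axis x there -36.1 line-to-nose tilt 12.9
  nose [ -26.1 -110.2] axis x there -38.5 line-to-nose tilt 13.0
depth tilt 13.4919331958445 axis pt [-10.3949908  -33.98803235] x at z=0 -2.2402470593731323
  nose [-23.6 -92.7] axis x there -24.5 line-to-nose tilt 12.7
  nose [-24.1 -98.4] axis x there -25.9 line-to-nose tilt 12.0
  nose [ -24.6 -104.2] axis x there -27.2 line-to-nose tilt 11.4
  nose [ -26.1 -110.2] axis x there -28.7 line-to-nose tilt 11.7
[[112  96  91  94  98  99  98  99 103 109 116 122 126 128 128 128 127 126
  125 123]
 [108  91  84  86  92  97 100 100 100 101 105 112 119 124 126 126 126 126
  124 121]
 [105  88  80  80  84  91  97  99  98  96  96 100 106 111 114 117 119 120
  120 118]
 [103  86  79  78  80  86  93  98  97  94  91  93  95  96  98 100 104
[... 166 characters left out ...]
  87  91
  100 107]
 [ 94  82  78  77  78  80  85  89  90  90  90  89  88  89  94  97  98 100
  106 109]
 [ 92  81  78  77  78  78  77  78  81  84  86  87  86  88  96 104 109 111
  113 112]
 [ 91  80  78  77  77  75  69  64  66  72  78  81  82  83  90 100 108 113
  114 111]
 [ 90  81  78  77  78  75  67  58  55  61  70  76  78  79  83  89  97 105
  110 108]
 [ 95  85  80  79  78  76  71  63  60  63  69  75  77  77  78  80  85  93
  100 103]
 [102  94  87  82  80  78  75  72  69  71  73  76  77  77  76  76  78  82
   88  95]
 [104  99  94  89  84  81  78  76  75  76  77  77  77  76  76  76  76  77
   80  85]
 [ 93  94  96  97  93  86  81  78  77  77  77  77  76  76  76  77  77  77
   77  78]]
```

Request:
arm_command --pt "5 -25 -25" --pt "5 -30 -35" --pt "5 -25 -30" --pt "0 -5 -10" --pt "0 0 0" --pt "0 0 0" --pt "0 0 0" --spin '[0,0,0,0,0,0,0]'

```text
time: 18.25
tool_pos: [0.4183, -0.2837, 0.404]
tool_rot: [-3.141, -0.003, -0.952]
contact_force: [0.3, 0.1, -3.1]
opening: 0.0258
grip_force: 35.0
```

```bash
python3 - <<'E'
from h import *
s=observe();p=s["tool_pos"];print(p,s["tool_rot"],s["contact_force"])
c=read_camera("side");np.savez("/tmp/xs.npz",p=p,rot=s["tool_rot"],**c)
T=np.array(c["world_from_camera"])
q=T[:3,:3].T@(p-[0,0,.159]-T[:3,3]);u=c["cx"]+c["fx"]*q[0]/-q[2];v=c["cy"]-c["fy"]*q[1]/-q[2]
x0,y0=int(u)-50,int(v)-15
print(u,v,x0,y0);save(c,"s7.png",(x0,y0,x0+100,y0+95),6)
E
python3 sil.py
```

```text
[ 0.41829829 -0.28374485  0.40399398] [-3.14085696e+00 -2.57530371e-03 -9.52227081e-01] [ 0.3245145   0.05190545 -3.07745826]
412.1876744544337 229.1166741531821 362 214
229 392 395 L -38.1 -6.8 R -32.4 -5.8 meandepth y 13.4
230 392 397 L -37.7 -9.6 R -28.2 -7.8 meandepth y 9.2
231 391 397 L -39.2 -12.8 R -27.7 -10.6 meandepth y 6.7
232 391 397 L -38.8 -15.6 R -27.3 -13.4 meandepth y 3.3
233 390 397 L -40.3 -18.8 R -26.9 -16.2 meandepth y 2.6
234 390 396 L -39.9 -21.6 R -28.4 -19.4 meandepth y 0.4
235 389 396 L -41.5 -24.9 R -27.9 -22.3 meandepth y 0.1
236 389 396 L -41.1 -27.7 R -27.5 -25.1 meandepth y -2.6
237 389 396 L -40.6 -30.6 R -27.1 -28.0 meandepth y -4.7
238 388 395 L -42.2 -33.9 R -28.6 -31.2 meandepth y -4.1
239 388 395 L -41.8 -36.8 R -28.1 -34.1 meandepth y -5.9
240 388 395 L -41.4 -39.8 R -27.7 -37.1 meandepth y -9.4
241 388 395 L -41.0 -42.7 R -27.3 -40.0 meandepth y -11.6
242 387 395 L -42.5 -46.1 R -26.8 -42.9 meandepth y -10.8
243 387 396 L -42.1 -49.1 R -24.4 -45.5 meandepth y -13.9
244 387 401 L -41.7 -52.0 R -14.2 -46.5 meandepth y -15.3
245 387 409 L -41.3 -55.
[... 412 characters left out ...]
pth y -12.6
253 390 407 L -31.9 -78.4 R 2.1 -71.2 meandepth y -12.8
254 391 406 L -29.4 -81.1 R 0.7 -74.7 meandepth y -13.7
255 391 406 L -29.0 -84.2 R 1.2 -77.8 meandepth y -13.8
256 390 405 L -30.5 -87.8 R -0.3 -81.4 meandepth y -13.9
257 389 405 L -32.1 -91.5 R 0.2 -84.5 meandepth y -13.1
258 389 403 L -31.7 -94.7 R -3.3 -88.5 meandepth y -12.7
259 389 397 L -31.2 -97.9 R -14.9 -94.4 meandepth y -7.9
260 389 397 L -30.8 -101.1 R -14.4 -97.6 meandepth y -8.1
261 390 396 L -28.3 -103.9 R -15.9 -101.2 meandepth y -8.7
262 389 395 L -29.9 -107.7 R -17.5 -104.9 meandepth y -7.0
263 390 392 L -27.3 -110.5 R -23.2 -109.6 meandepth y -4.8
264 391 391 L -24.8 -113.3 R -24.8 -113.3 meandepth y -2.9
```

View pics/s7.png

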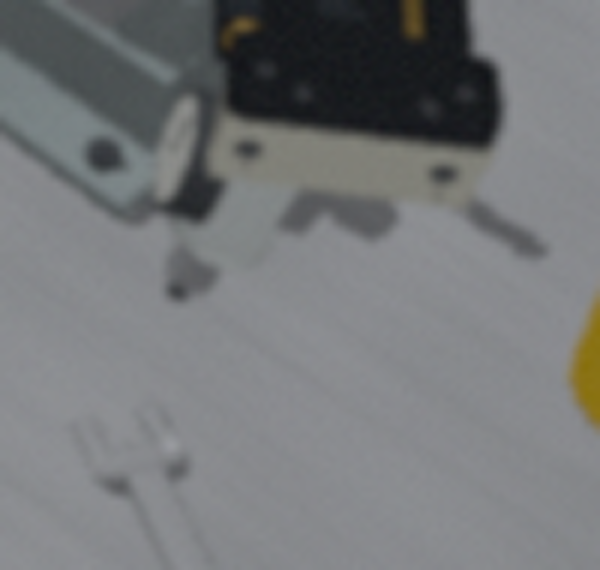

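Across the views and the push geometry the lean is 13.5–15°, with the tip at (-25.7, 0, -110) mm from the grasp point. The close view shows the tip clear (crop (177,290)). Now swinging over the wedge, with tester x down the slope.

Request:
arm_command --pt "0 0 30" --pt "0 0 30" --pt "15 15 5" --pt "28 28 0" --pt "30 29 0" --pt "30 29 0" --pt "30 29 0" --pt "30 29 0" --pt "28 28 -5" --pt "21 18 -10" --pt "0 0 -14" --pt "0 0 0" --pt "0 0 0" --spin '[0,0,6,6.5,6.5,6.5,6.5,6.5,6.5,7,0,0,0]'

```text
time: 19.6
tool_pos: [0.6296, -0.0795, 0.4393]
tool_rot: [3.141, -0.0, -0.046]
contact_force: [-0.7, -0.6, -2.9]
opening: 0.0259
grip_force: 35.0
```

```bash
cat > where.py <<'E'
from h import *
s=observe();p=s["tool_pos"];y=s["tool_rot"][2];print(p,s["tool_rot"],s["contact_force"],s["opening"])
G=p-[0,0,.159];ex=np.array([np.cos(y),np.sin(y),0]);ey=np.array([-np.sin(y),np.cos(y),0])
tip=G-.0257*ex-[0,0,.110];S=np.array([.6010,-.0778,.1158]);n=np.array([.2588*np.cos(-.0436),.2588*np.sin(-.0436),.9659])
d=tip-S;h=d@n;print("tip",tip,"height along n mm",h*1e3,"lateral xyz mm",(d-h*n)*1e3)
def px(c,w):
    T=np.array(c["world_from_camera"]);q=T[:3,:3].T@(w-T[:3,3]);return c["cx"]-c["fx"]*q[0]/q[2],c["cy"]+c["fy"]*q[1]/q[2]
c=read_camera("side");np.savez("/tmp/xs.npz",p=p,rot=s["tool_rot"],**c)
u,v=px(c,tip);print("pred tip px",u,v,"spot px",px(c,S));u,v=int(u),int(v)
g=c["img"].astype(float).mean(2);print(u-9,v-12);print(g[v-12:v+14,u-9:u+12].astype(int))
E
python3 where.py
```

```text
[ 0.6296107  -0.07953595  0.43926825] [ 3.14127889e+00 -4.98967407e-04 -4.62972960e-02] [-0.72052934 -0.58588188 -2.88708303] 0.025946201584458515
tip [ 0.60393823 -0.07834654  0.17026825] height along n mm 53.37674357469204 lateral xyz mm [-10.86253979   0.05555724   2.91165717]
pred tip px 382.0013161887837 171.98823735334486 spot px (np.float64(378.5694252232737), np.float64(188.29468603290977))
373 159
[[116 117 115 116 115 113 115 116 114 111 116 119 121 122 125 126 123 121
  120 118 115]
 [123 119 121 119 115 114 113 112 107 101 107 117 120 127 129 128 126 125
  123 117 112]
 [124 121 122 123 117 114 115 111  99  89  90  99 107 115 118 119 121 123
  120 114 110]
 [126 123 122 121 114 112 115 109  98  83  85  91  96  98  97 102 109 112
  112 110 106]
 [128 127 125 120 113 109 109 106  97  87  88  92  92  91  92  97 105 110
  114 112 104]
 [131 128 128 125 121 117 112 107  99  93  90  92  93  91  91  99 106 110
  113 110  97]
 [131 130 128 129 128 127 121 112 101  96  91  93  92  88  93 100 107 106
  103  97  90]
 [131 131 131 130 131 129 122 113 103  97  92  92  91  91  98 105 1
[... 924 characters left out ...]
4 133 132 132 133 132 133 132 130 132 131 131 133 134 134 134
  135 134 134]
 [133 133 132 133 132 132 132 131 133 133 133 132 131 133 132 132 135 134
  135 136 135]
 [134 133 132 133 132 132 133 132 131 132 133 132 133 131 133 132 131 133
  134 133 135]
 [135 134 134 134 135 133 133 132 133 133 132 132 133 131 134 132 133 133
  132 133 134]
 [134 135 133 133 139 138 135 137 139 136 133 132 132 133 134 134 133 133
  133 133 133]
 [135 135 134 137 143 145 145 149 150 145 139 134 135 133 133 132 133 135
  135 133 133]
 [135 138 142 146 152 156 158 161 161 156 149 140 138 134 134 134 134 134
  135 134 132]
 [145 150 154 158 160 160 163 164 164 163 158 154 147 141 136 134 134 135
  134 134 135]]
```

The observed tip (382.3,171) agrees with the predicted (382,172). Lowering to a 12 mm hover on the spot's normal.

Request:
arm_command --pt "0 0 -15" --pt "0 0 -15" --pt "0 0 -9" --pt "0 0 -4" --pt "0 0 0" --pt "0 0 0" --spin '[0,0,0,0,0,0]'

```text
time: 20.25
tool_pos: [0.63, -0.0799, 0.3963]
tool_rot: [3.141, -0.001, -0.047]
contact_force: [0.1, -0.2, -2.2]
opening: 0.0258
grip_force: 35.0
```

```bash
python3 where.py
python3 - <<'E'
from h import *
c=dict(np.load("/tmp/xs.npz"));save(c,"s8.png",(345,130,425,205),8)
t=read_camera("top");g=t["img"].astype(int).mean(2).astype(int);print(g[145:160,340:362])
E
```

```text
[ 0.62997902 -0.07993655  0.39627542] [ 3.14124238e+00 -1.40416611e-03 -4.65417472e-02] [ 0.07528032 -0.23382045 -2.20837207] 0.025807420125503428
tip [ 0.60430685 -0.07874085  0.12727542] height along n mm 11.949717260581595 lateral xyz mm [ 0.21720208 -0.80606006 -0.06681533]
pred tip px 380.1362760017444 184.64659026322045 spot px (np.float64(378.5694252232737), np.float64(188.29468603290977))
371 172
[[131 130 131 130 131 131 130 125 117 110 105 103 104 111 120 119 118 120
  119 119 120]
 [133 132 131 131 132 130 131 129 124 114 112 116 122 124 127 127 124 124
  122 121 124]
 [133 133 133 133 132 132 132 129 118 103  98 106 113 119 122 123 127 128
  127 126 130]
 [133 133 132 132 133 132 132 129 113  92  87  94 100 102 105 115 125 130
  131 132 133]
 [133 132 131 133 133 131 133 127 109  91  87  93  93  94  96 111 126 133
  135 135 135]
 [133 134 132 133 133 132 133 124 109  94  90  92  93  92  96 115 130 133
  135 135 134]
 [131 134 133 132 133 132 132 120 105  97  94  93  92  91 100 118 131 133
  134 134 134]
 [130 132 134 133 133 133 131 120 107  99  96  93  92  97 110 126 132
[... 1958 characters left out ...]
65 67 64]
 [84 84 85 85 85 84 82 80 81 77 78 78 75 74 76 72 71 68 63 68 61 64]
 [84 87 82 83 80 83 82 79 80 83 80 78 77 74 72 75 74 71 70 67 63 61]
 [84 86 84 83 81 78 80 80 79 78 79 77 79 72 78 73 70 70 71 67 67 63]
 [82 82 80 86 84 81 83 81 82 78 78 79 75 74 73 75 73 71 70 65 67 63]
 [90 83 86 84 79 85 85 82 78 76 76 76 76 75 72 72 68 71 70 74 64 65]
 [82 86 83 83 84 84 81 82 80 78 78 79 75 76 74 72 73 69 67 72 61 61]
 [82 82 86 83 85 84 82 79 81 80 80 74 77 75 75 69 69 71 69 66 63 62]
 [85 86 86 82 84 81 80 83 83 82 80 81 75 76 72 73 75 68 68 69 64 61]
 [82 83 83 85 80 80 82 83 80 80 79 80 69 74 72 69 70 72 68 61 57 55]
 [90 82 84 84 83 83 80 84 80 83 76 82 82 74 68 69 71 72 63 62 61 58]]
```

View pics/s8.png

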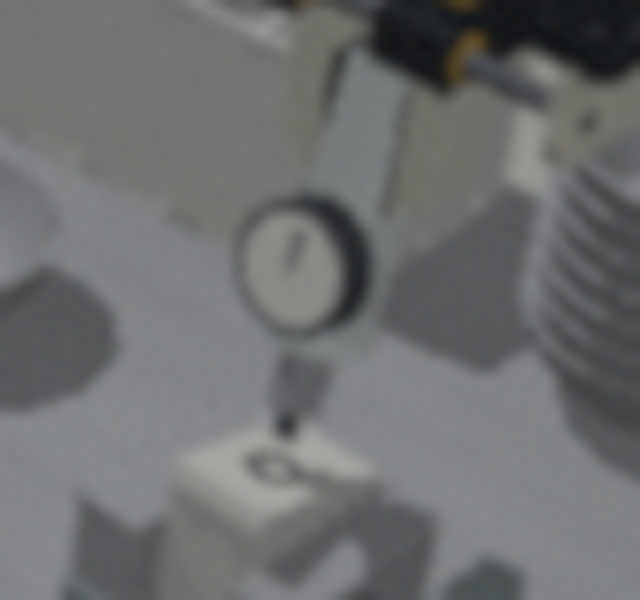

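The tip is directly above the ring (tip crop (286,425), ring (270,467)). Its axis lies along the face normal and the dial faces the robot. Pressing down along the normal with a small y correction.

Request:
arm_command --pt "-0.9 0.6 -3" --pt "-0.8 0.6 -3" --pt "-0.5 0 -2" --pt "0 0 0" --pt "0 0 0" --pt "0 0 0" --spin '[0,0,0,0,0,0]'

```text
time: 20.95
tool_pos: [0.6277, -0.0786, 0.3875]
tool_rot: [3.141, -0.0, -0.046]
contact_force: [0.6, 0.5, -2.3]
opening: 0.0259
grip_force: 35.0
```

```bash
python3 where.py | head -5
```

```text
[ 0.62773743 -0.07858393  0.3874634 ] [ 3.14142127e+00 -2.52037649e-04 -4.62082999e-02] [ 0.55123464  0.48771517 -2.33672746] 0.025853795263626574
tip [ 0.60206487 -0.0773968   0.1184634 ] height along n mm 2.843356084817152 lateral xyz mm [ 0.32970539  0.43527142 -0.08299707]
pred tip px 378.81727925780046 187.2955268063328 spot px (np.float64(378.5694252232737), np.float64(188.29468603290977))
369 175
[[132 132 133 132 132 132 134 133 127 116 110 107 104 110 118 122 121 120
```

Request:
arm_command --pt "-0.3 0 -1" --pt "-0.3 0 -1" --pt "-0.2 0 -1" --pt "0 0 0" --pt "0 0 0" --spin '[0,0,0,0,0]'

```text
time: 21.5
tool_pos: [0.6269, -0.0786, 0.3845]
tool_rot: [3.141, -0.0, -0.046]
contact_force: [-1.0, 0.0, -1.2]
opening: 0.026
grip_force: 35.0
```

Request:
arm_command --pt "-0.3 0 -1" --pt "-0.3 0 -1" --pt "0 0 0" --pt "0 0 0" --spin '[0,0,0,0]'

```text
time: 21.9
tool_pos: [0.6263, -0.0786, 0.3825]
tool_rot: [3.141, -0.0, -0.046]
contact_force: [0.6, 0.0, 0.3]
opening: 0.0254
grip_force: 35.0
```

Request:
arm_command --pt "-0.3 0 -1" --pt "-0.3 0 -1" --pt "-0.25 0 -1" --pt "0 0 0" --pt "0 0 0" --pt "0 0 0" --pt "0 0 0" --spin '[0,0,0,0,0,0,0]'

```text
time: 22.6
tool_pos: [0.6255, -0.0786, 0.3795]
tool_rot: [3.141, -0.001, -0.046]
contact_force: [1.8, 1.3, 1.6]
opening: 0.0262
grip_force: 35.0
```

Run:
```python
from h import *
F=[]
for i in range(8):
    c=read_camera("side");F.append(observe()["contact_force"])
print(np.mean(F,0),np.std(F,0));s=observe();print(s["tool_pos"],s["opening"],s["grip_force"],s["time"])
g=c["img"].mean(2).astype(int);print(g[176:194,370:390])
T=np.array(c["world_from_camera"])
```

```text
[1.48951264 0.87499084 1.64547522] [0.53267104 0.44599723 0.2492825 ]
[ 0.62551232 -0.07856694  0.37936974] 0.025751300691308633 34.99822676181793 23.0
[[131 133 132 133 130 116 102 100 107 112 110 100  84  79  82  91 103 114
  119 124]
 [132 133 133 131 133 129 119 103  94  93  91  91  96 104 110 114 116 117
  118 124]
 [132 131 132 133 132 134 129 119 108 106 111 115 120 123 123 122 122 119
  119 125]
 [132 130 132 134 134 134 130 118 105 109 118 123 126 127 127 128 126 124
  123 128]
 [134 131 133 135 135 134 129 110  93  96 106 111 114 119 125 130 129 129
  130 132]
 [133 134 135 135 135 133 126 106  88  88  95  97  97 102 118 131 133 133
  133 133]
 [135 134 135 134 134 133 124 104  90  90  91  91  91 102 120 132 134 134
  134 134]
 [135 134 134 136 141 137 123 104  95  94  94  91  95 115 134 136 136 134
  133 133]
 [137 138 142 146 150 147 128 106  96  92  91  91 101 132 148 148 141 136
  135 135]
 [146 149 153 156 161 153 130 105  98  94  92  93 113 144 159 160 152 145
  141 136]
 [158 161 163 162 162 149 122  97  92  93  89  95 124 150 161 162 158 154
  149 143]
 [163 164 163 163 160 139 106  85  79  82  82  88 116 139 145 146 144 146
  147 150]
 [161 162 164 164 161 145 112  82  72  76  81  77  96 113 117 117 116 120
  132 140]
 [153 156 161 164 164 158 139 112 100  96  91  82  89 105 109 109 107 108
  113 115]
 [143 149 154 160 163 163 159 150 139 131 120 109 102 106 109 109 109 108
  109 110]
 [137 139 146 151 158 162 164 162 161 159 155 143 122 112 109 110 109 110
  108 109]
 [126 133 138 142 149 154 160 164 164 163 161 152 132 114 110 110 109 108
  106 102]
 [114 123 129 135 139 145 151 156 156 153 147 138 122 111 111 109 109 107
   99  93]]
```

Request:
arm_command --pt "-0.2 0 -0.8" --pt "0 0 0" --pt "0 0 0" --pt "0 0 0" --pt "0 0 0" --pt "0 0 0" --spin '[0,0,0,0,0,0]'

```text
time: 23.6
tool_pos: [0.6253, -0.0786, 0.3786]
tool_rot: [3.142, -0.0, -0.046]
contact_force: [2.6, 0.5, 2.4]
opening: 0.026
grip_force: 35.0
```

Run:
```python
from h import *
F=[]
for i in range(6):
    c=read_camera("side");F.append(observe()["contact_force"])
s=observe();print(np.mean(F,0),s["tool_pos"],s["tool_rot"],s["opening"],s["grip_force"],s["time"])
c=read_camera("side");P=cloud(c)
# tester lean from 3D: centre of front-face points on grip vs. nose, vise frame; and jaw gap still closed
y=s["tool_rot"][2];G=s["tool_pos"]-[0,0,.159];L=(P-G)*1e3
ex=np.array([np.cos(y),np.sin(y),0]);ey=np.array([-np.sin(y),np.cos(y),0]);X=L@ex;Y=L@ey;Z=L[...,2]
k=(abs(Y)<10)&(X<-8)&(X>-30)&(Z>-25)&(Z<18)&(c["img"].astype(int).max(2)>80);f=np.polyfit(Z[k],X[k],1);print(k.sum(),"grip face lean",np.degrees(np.arctan(f[0])),f[1])
```

```text
[3.03018035 0.99720709 2.0317248 ] [ 0.62529863 -0.07856505  0.37856865] [ 3.14150805e+00 -2.45728758e-04 -4.62636705e-02] 0.025696047737321658 34.99838054180145 23.9
89 grip face lean 12.028224084457662 -15.599880489263752
```

Force along the normal is about 4.9 N, which is half way in. One last check of the lean: averaged depth on the dial face, which is square to tester x.

Run:
```python
from h import *
C=[read_camera("side") for _ in range(8)];c=C[0];D=np.stack([k["depth"] for k in C]);c["depth"]=np.median(D,0);print("depth noise",np.median(D.std(0)))
s=observe();P=cloud(c);y=s["tool_rot"][2];G=s["tool_pos"]-[0,0,.159];L=(P-G)*1e3
ex=np.array([np.cos(y),np.sin(y),0]);ey=np.array([-np.sin(y),np.cos(y),0]);Q=np.stack([L@ex,L@ey,L[...,2]],-1)
g=c["img"].astype(int).max(2)
def fit(nm,m):
    q=Q[m]
    for _ in range(6):
        A=np.c_[q[:,1:],np.ones(len(q))];f=np.linalg.lstsq(A,q[:,0],rcond=None)[0];r=q[:,0]-A@f;q=q[abs(r)<max(1.2,2.2*r.std())] if len(q)>20 else q
    print(nm,len(q),"lean",np.degrees(np.arctan(f[1])).round(2),"yaw",np.degrees(np.arctan(f[0])).round(2),"x0",f[2].round(1),"sd",r.std().round(2),"z",q[:,2].min().round(),q[:,2].max().round(),"y",q[:,1].min().round(),q[:,1].max().round())
fit("dial",box(Q,(-50,-17,-62),(-18,17,-28))&(g>95))
fit("dial core",box(Q,(-50,-13,-58),(-18,13,-32))&(g>95))
fit("grip",box(Q,(-24,-11,-16),(-6,11,18))&(g>80))
fit("grip2",box(Q,(-24,-8,-14),(-6,8,14))&(g>80))
m=box(Q,(-60,-30,-70),(0,30,30));v,u=np.nonzero(m)
for r in range(v.min(),v.max()+1,2):
    k=u[v==r];mid=int(np.median(k));print(r,mid,g[r,mid],Q[r,mid].round(1))
```

```text
depth noise 0.0017375562
dial 95 lean 11.8 yaw 0.41 x0 -31.5 sd 0.5 z -55.0 -28.0 y -17.0 17.0
dial core 65 lean 12.48 yaw 0.16 x0 -31.0 sd 0.55 z -55.0 -33.0 y -12.0 12.0
grip 94 lean 12.79 yaw -0.2 x0 -15.6 sd 0.52 z -16.0 18.0 y -11.0 11.0
grip2 55 lean 12.86 yaw -0.22 x0 -15.6 sd 0.5 z -14.0 13.0 y -8.0 8.0
141 379 113 [-12.5  29.6  27.7]
143 383 95 [-12.1  16.8  27.9]
145 384 69 [-9.5 14.7 21.9]
147 385 113 [-10.7   9.8  18.8]
149 386 123 [-12.9   4.4  16.5]
151 387 123 [-12.7   0.6  12.4]
153 388 125 [-14.1  -4.3   9.5]
155 388 123 [-14.8  -5.9   4.6]
157 389 123 [-15.5 -10.3   1.1]
159 389 121 [-15.4 -11.3  -4.6]
161 386 116 [-18.3  -5.3 -12.8]
163 382 70 [-31.2  -3.2 -13.9]
165 381 130 [-34.7  -3.6 -18.3]
167 381 137 [-36.2  -5.6 -22.8]
169 381 137 [-37.9  -7.8 -27. ]
171 380 138 [-38.6  -6.2 -34. ]
173 381 137 [-39.1 -10.5 -37.7]
175 381 132 [-39.5 -11.8 -43.2]
177 381 89 [-41.  -13.8 -47.8]
179 382 128 [-30.7 -10.8 -61.7]
181 384 122 [-27.5 -15.8 -67.1]
```

The lean measures 12.5° (dial and grip faces agree), so it is 2.5° short of square. I'll mend that: back to the stand, dip the nose in again and push about 4 mm further.

Request:
arm_command --pt "2 0 8" --pt "2 0 10" --pt "0 0 20" --pt "0 0 15" --pt "-8 34 0" --pt "-9 39 0" --pt "-9 39 0" --pt "-9 39 0" --pt "-9 39 0" --pt "-9 39 0" --pt "-9 39 0" --pt "-8 30 0" --pt "-4 10.5 0" --pt "0 0 0" --pt "0 0 0" --pt "0 0 0" --spin '[0,0,0,0,4,4.1,4.1,4.1,4.1,4.1,4.1,4.5,0,0,0,0]'

```text
time: 25.95
tool_pos: [0.5558, 0.2284, 0.4315]
tool_rot: [3.141, 0.001, 0.529]
contact_force: [-0.8, -0.3, -3.0]
opening: 0.0258
grip_force: 35.0
```

Request:
arm_command --pt "-1.3 1.7 -30" --pt "0 0 -40" --pt "0 0 -30" --pt "0 0 -14" --pt "0 0 0" --pt "0 0 0" --spin '[0.1,0,0,0,0,0]'

```text
time: 26.55
tool_pos: [0.5546, 0.2307, 0.3182]
tool_rot: [3.141, -0.001, 0.532]
contact_force: [0.6, 0.8, -1.4]
opening: 0.0262
grip_force: 35.0
```

Request:
arm_command --pt "0 0 -4" --pt "0 0 -4" --pt "0 0 -4" --pt "0 0 0" --spin '[0,0,0,0]'

```text
time: 26.95
tool_pos: [0.5538, 0.2316, 0.3051]
tool_rot: [-3.142, 0.001, 0.533]
contact_force: [-0.2, 0.5, -2.4]
opening: 0.0259
grip_force: 35.0
```

Request:
arm_command --pt "0 0 -2" --pt "0 0 -2" --pt "0 0 -2" --pt "0 0 0" --spin '[0,0,0,0]'

```text
time: 27.35
tool_pos: [0.5539, 0.2316, 0.2992]
tool_rot: [-3.141, 0.001, 0.533]
contact_force: [-0.6, 0.5, -1.8]
opening: 0.026
grip_force: 35.0
```

Entered freely. Now easing the grip and pushing 5.8 mm along tester x (1.5 mm of that is slack).

Request:
arm_command --pt "0 0 0" --pt "0 0 0" --pt "1.2 0.7 0" --pt "1.2 0.7 0" --pt "1.3 0.8 0" --pt "1.3 0.7 0" --pt "0 0 0" --pt "0 0 0" --spin '[0,0,0,0,0,0,0,0]' --squeeze 12

```text
time: 28.15
tool_pos: [0.5588, 0.2345, 0.2992]
tool_rot: [-3.141, 0.001, 0.533]
contact_force: [-2.6, -1.8, -2.9]
opening: 0.0262
grip_force: 12.0
```

Request:
arm_command --pt "0 0 0" --pt "0 0 0" --pt "-0.5 -0.3 8" --pt "-0.5 -0.3 15" --pt "0 0 30" --pt "0 0 40" --pt "0 0 35" --pt "0 0 0" --pt "0 0 0" --pt "0 0 0" --spin '[0,0,0,0,0,0,0,0,0,0]' --squeeze 35

```text
time: 29.15
tool_pos: [0.5578, 0.2339, 0.4265]
tool_rot: [-3.141, 0.001, 0.533]
contact_force: [0.5, -0.2, -4.0]
opening: 0.0261
grip_force: 35.0
```

```bash
cat > lean.py <<'E'
from h import *
C=[read_camera("side") for _ in range(8)];c=C[0];D=np.stack([k["depth"] for k in C]);c["depth"]=np.median(D,0)
s=observe();print(s["tool_pos"],s["tool_rot"],s["contact_force"]);P=cloud(c);y=s["tool_rot"][2];G=s["tool_pos"]-[0,0,.159];L=(P-G)*1e3
ex=np.array([np.cos(y),np.sin(y),0]);ey=np.array([-np.sin(y),np.cos(y),0]);Q=np.stack([L@ex,L@ey,L[...,2]],-1)
g=c["img"].astype(int).max(2)
def fit(nm,m):
    q=Q[m]
    if len(q)<15: print(nm,len(q));return
    for _ in range(6):
        A=np.c_[q[:,1:],np.ones(len(q))];f=np.linalg.lstsq(A,q[:,0],rcond=None)[0];r=q[:,0]-A@f;q=q[abs(r)<max(1.2,2.2*r.std())] if len(q)>20 else q
    print(nm,len(q),"lean",np.degrees(np.arctan(f[1])).round(2),"yaw",np.degrees(np.arctan(f[0])).round(2),"x0",f[2].round(1),"sd",r.std().round(2))
fit("dial core",box(Q,(-52,-13,-58),(-18,13,-32))&(g>95))
fit("grip",box(Q,(-26,-11,-16),(-6,11,18))&(g>80))
E
python3 lean.py
```

```text
[0.55800505 0.23394561 0.42713625] [-3.14148748e+00  6.21236353e-04  5.33147684e-01] [ 0.38760403  0.28156339 -2.1428161 ]
dial core 60 lean 12.47 yaw -1.28 x0 -32.6 sd 0.77
grip 92 lean 15.08 yaw 0.13 x0 -15.7 sd 0.81
```

Request:
arm_command --pt "5 -20 10" --pt "9 -38 0" --pt "9 -38 0" --pt "9 -38 0" --pt "9 -38 0" --pt "9 -38 0" --pt "9 -38 0" --pt "9 -38 0" --pt "9 -26.5 -10" --pt "0 0 -15" --pt "0 0 -14" --pt "0 0 0" --pt "0 0 0" --pt "0 0 0" --spin '[-4,-4.2,-4.2,-4.2,-4.2,-4.2,-4.2,-4,0,0,0,0,0,0]'

```text
time: 30.95
tool_pos: [0.6351, -0.0784, 0.3996]
tool_rot: [3.141, -0.002, -0.046]
contact_force: [-0.3, 0.7, -1.8]
opening: 0.026
grip_force: 35.0
```

```bash
sed -i 's/tip=G-.0257\*ex-\[0,0,.110\]/tip=G-.0300*ex-[0,0,.109]/' where.py; python3 lean.py; python3 where.py
```

```text
[ 0.63493722 -0.07854164  0.39873293] [ 3.14141998e+00 -2.68473486e-04 -4.61759899e-02] [ 0.30616694 -0.24396669 -1.99628596]
dial core 62 lean 13.64 yaw -0.77 x0 -32.5 sd 0.5
grip 94 lean 15.9 yaw 0.13 x0 -16.4 sd 0.5
[ 0.63493722 -0.07854164  0.39873293] [ 3.14141998e+00 -2.68473486e-04 -4.61759899e-02] [ 0.30616694 -0.24396669 -1.99628596] 0.02593241172408123
tip [ 0.6049692  -0.07715685  0.13073293] height along n mm 15.442709901389444 lateral xyz mm [-0.02357937  0.81734697  0.0168123 ]
pred tip px 379.98249295941594 183.2741559309757 spot px (np.float64(378.5694252232737), np.float64(188.29468603290977))
370 171
[[131 129 130 129 131 130 131 133 131 124 115 113 120 122 124 125 124 124
  122 120 118]
 [132 131 131 132 130 130 131 130 130 118 101 102 112 119 122 127 130 130
  128 125 121]
 [132 133 133 131 129 131 132 131 127 114  94  90  98 102 109 115 122 130
  131 130 127]
 [132 132 131 132 132 132 132 130 127 114  97  89  92  95  95  99 113 129
  135 135 133]
 [134 133 133 133 132 132 133 132 125 112  97  90  92  94  90  95 115 130
  135 135 134]
 [133 133 133 132 133 132 132
[... 1140 characters left out ...]
1 163 164 158 140 123 124 133 131 111 107 115 117 120 132 142
  145 145 143]
 [142 148 155 160 164 163 159 148 141 135 132 129 128 121 111 109 112 116
  118 117 117]
 [135 141 144 151 157 161 163 162 160 158 158 157 153 139 124 115 111 109
  108 108 104]
 [126 133 138 143 148 154 160 162 164 163 162 156 149 135 124 116 111 110
  106 103  97]
 [114 123 129 134 139 144 153 158 156 153 148 137 125 116 114 111 109 105
   98  92  91]
 [110 113 118 126 133 137 143 144 139 131 124 116 112 109 108 103 103  99
   93  88  87]
 [108 110 109 114 120 128 133 132 122 114 110 109 109 108 104  97  91  89
   89  88  87]
 [111 112 111 111 111 116 124 121 113 109 109 109 107 103  99  92  88  90
   91  89  89]]
```

Lean is now about 15° (13.6° from the dial, 15.9° from the grip). Pressing down again along the normal.

Request:
arm_command --pt "-1.3 -0.2 -5" --pt "-1.3 -0.1 -5" --pt "-0.6 0 -2.5" --pt "0 0 0" --pt "0 0 0" --pt "0 0 0" --spin '[0,0,0,0,0,0]'

```text
time: 32.0
tool_pos: [0.6318, -0.0789, 0.3862]
tool_rot: [3.141, -0.0, -0.046]
contact_force: [0.1, -0.2, -2.3]
opening: 0.0256
grip_force: 35.0
```

Request:
arm_command --pt "-0.3 0 -1" --pt "-0.2 0 -1" --pt "-0.3 0 -1" --pt "-0.3 0 -1" --pt "0 0 0" --pt "0 0 0" --pt "0 0 0" --spin '[0,0,0,0,0,0,0]'

```text
time: 32.7
tool_pos: [0.6307, -0.0789, 0.3823]
tool_rot: [3.141, -0.001, -0.046]
contact_force: [0.5, -0.2, -0.7]
opening: 0.0261
grip_force: 35.0
```

```bash
cat > f.py <<'E'
from h import *
F=[]
for i in range(6): c=read_camera("side");F.append(observe()["contact_force"])
s=observe();print(np.mean(F,0).round(2),s["tool_pos"],s["time"])
g=c["img"].mean(2).astype(int);print(g[183:193,371:388])
E
python3 f.py;python3 where.py|head -4
```

```text
[ 0.79  0.24 -0.19] [ 0.63068452 -0.07885881  0.38208191] 33.0
[[134 135 136 138 139 125 109 101  98  95  92  92 107 128 135 135 134]
 [138 140 145 152 150 138 114 103  97  93  93  98 124 143 146 143 137]
 [149 153 157 161 160 147 122  99  90  91  97 117 143 158 159 153 145]
 [161 162 163 162 152 135 111  82  72  85 109 134 154 163 161 159 154]
 [162 163 164 159 140 109  82  59  58  75 106 133 151 152 146 145 145]
 [164 163 163 162 144 114  82  66  70  75  82 104 128 128 119 117 121]
 [157 161 163 163 157 140 115 101  96  92  85  96 112 111 108 108 110]
 [148 155 159 163 163 159 148 139 129 122 121 124 121 112 108 108 109]
 [139 144 151 158 162 163 162 161 160 157 157 152 138 119 110 110 109]
 [134 138 142 149 154 161 163 162 163 163 158 148 134 119 111 109 109]]
[ 0.63068452 -0.07885881  0.38208191] [ 3.14154240e+00 -1.91050240e-04 -4.62350784e-02] [0.80450159 0.38916201 0.36774612] 0.025682699229049272
tip [ 0.60071658 -0.07747225  0.11408191] height along n mm -1.7364804234633757 lateral xyz mm [ 0.16555653  0.30816243 -0.0408251 ]
pred tip px 378.33036716454683 188.76953137106298 spot px (np.float64(378.5694252232737), np.float64(188.29468603290977))
369 176
```

Request:
arm_command --pt "-0.3 0 -1" --pt "-0.2 0 -1" --pt "-0.3 0 -1" --pt "-0.3 0 -1.2" --pt "0 0 0" --pt "0 0 0" --pt "0 0 0" --spin '[0,0,0,0,0,0,0]'

```text
time: 33.75
tool_pos: [0.6296, -0.0789, 0.378]
tool_rot: [3.142, -0.0, -0.046]
contact_force: [0.8, 1.0, 1.9]
opening: 0.0258
grip_force: 35.0
```

```bash
python3 f.py;python3 where.py|head -4; python3 lean.py
```

```text
[0.74 0.56 2.35] [ 0.62957614 -0.07888598  0.37790811] 34.05
[[135 135 137 140 138 124 107 102  98  94  93  94 108 127 135 136 134]
 [137 141 145 150 148 127 109 101  97  95  92 100 124 144 146 142 138]
 [149 153 156 161 152 131 106 100  98  93  93 111 142 160 159 154 144]
 [160 162 163 162 148 126 102  94  95  92  94 118 147 160 161 159 155]
 [164 163 163 158 139 110  90  82  83  86  88 110 134 143 145 144 143]
 [163 163 163 161 146 114  85  75  79  83  79  92 111 116 118 117 116]
 [156 162 164 163 157 138 114 101  97  92  84  92 104 108 108 107 108]
 [148 154 160 163 163 158 149 138 131 124 119 113 110 108 109 108 109]
 [140 146 152 157 161 163 161 161 160 158 153 133 116 110 110 109 110]
 [132 138 142 148 152 160 164 163 163 162 154 134 113 109 110 111 109]]
[ 0.62957614 -0.07888598  0.37790811] [ 3.14154381e+00 -2.18435227e-04 -4.63040082e-02] [0.68674064 0.62022589 2.98304311] 0.025974946691211403
tip [ 0.59960829 -0.07749736  0.10990811] height along n mm -6.05422367645056 lateral xyz mm [ 0.17363776  0.23434796 -0.04411742]
pred tip px 377.89510443658037 190.1305064266184 spot px (np.float64(378.5694252232737), np.float64(188.29468603290977))
368 178
[ 0.62957568 -0.07886966  0.37783821] [ 3.14156356e+00 -9.12308893e-05 -4.62708944e-02] [1.17380883 0.42452002 2.46775757]
dial core 65 lean 14.03 yaw -1.36 x0 -32.3 sd 0.51
grip 98 lean 15.01 yaw -1.38 x0 -16.4 sd 0.51
```

The press is about 4.7 N, half way in. The lean is about 14.5°, the tip is on the ring and the wedge is still clamped, so I'm handing in.

```bash
python3 -c "
from cell import *
print(hand_in())"
```

```text
the job is handed in; nothing more can be done
None
```

I handed the job in at about 35 s of the 70 s: the crank is at its stop with the wedge clamped, and the tester is held about 14.5° over on the 15° face, tip inside the ring, pressing with about 4.7 N, so the plunger is roughly half way in; no verdict came back.

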